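Load the watch tester and set its pressure

ROBOT

A 6-joint arm with a two-finger parallel gripper is mounted at the origin on the work surface. World frame = base frame: x ahead of the robot, y to its left, z up, the work surface at z = 0. Lengths are in m, angles in rad, forces in N, time in s.
With the tool pointing down it reaches from about 0.35 to 0.875 m from the base axis. Payload 4.2 kg.
Tool frame: the origin (TCP) lies at the very end of the fingers, on their centre line; the grasp point (between the pads) lies behind it (r.grasp_offset is the z of the grasp point in the tool frame, in m); z points along the fingers, y is the line along which they close (so a half turn about z gives the same grasp; the last joint's range is limited). The gripper opens to 85 mm and grips with 20 to 120 N. Pads are 22 mm wide; open, the fingers measure 114 mm over their backs; the gripper's body (76 mm by 85 mm) begins 54 mm behind the grasp point. The pads swing forward as they close: fully open they stand 13 mm farther back than shut.
Start: joints at [-1.011, 0.385, 0.008, 0, -1.194, -0.259], TCP at [0.185, -0.597, 0.231] pointing down, gripper open.
Joint ranges: [-3.14, 3.14], [-1.21, 2.06], [-1.07, 1.41], [-3.16, 2.05], [-2.99, -0.16], [-3.1, 3.1]. Speed limits (rad/s): [2.79, 2.79, 3.14, 3.14, 3.14, 3.14].

INTERFACE

Orientations are given as a unit quaternion [w, x, y, z].
In Python, from plant import r, vision, ticket gives the robot as it stands.
- The arm moves only by the tool step_arm, never from a script. Its arguments are lists of equal length, an entry for each row: "delta_pos": the shift along the tool's x, y, z scaled (see below), a list of three; "twist": the turn, a rotation vector about the tool's x, y, z scaled (see below), a list of three; "hand": the opening, from -1 (shut) to 1 (fully open), so that 0 is half open. In form: {"delta_pos": [[dx, dy, dz], ...], "twist": [[rx, ry, rz], ...], "hand": [hand, ...]}. A call has 1 to 12 rows; each row shifts and turns the commanded pose from where the row before left it, along the tool's axes as they then stand; what a row does not reach is not made up. The controller multiplies each number of a shift by 300 mm and each number of a turn by pi rad. A row lasts 1/12 s, in which the tool goes at most 41.7 mm and 7.16 degrees, less where a joint would pass 70% of its speed; a pose out of reach is approached as far as the arm can. A call with a number of a shift or a turn outside -1 to 1 is refused whole. A call with a gripper value outside its range is refused whole. The fingers move at their own pace and stop on an object; the grip force is fixed at half the most. Time passes only in rows, so rows that do not move let the fingers close. It gives the time, the measured TCP pose, the force, the opening and the grip force at its end, in the units of the state.
- r.observe(): the state, without advancing time (a new reading comes with each control period).
- vision.snapshot(name): name is "scene" or "top" or "wrist"; returns the picture (480x640x3 uint8, red, green, blue); there is no depth.
- vision.calibration(name): a dict with "camera_matrix" (3x3 intrinsics, pixels), "pose" (4x4, takes a point from camera to world coordinates); the wrist camera has in their place "T_tool_cam" (4x4, takes a point from camera to tool coordinates, whose origin is the TCP and whose axes are the flange's). Camera axes: x right, y down, z forward; pixel columns grow to the right and rows downward; lengths in m; the calibration is good to about 2 mm. A picture is of the moment at which its call begins: read the wrist's pose just before it. calibration takes no time and is no camera call.
- ticket.sign_off(): hands the job in; it is judged then, once.
The state is a dict: "t": time; "joint_pos": joint angles; "dq": joint speeds; "effort": joint torques, N m; "eef_pos": TCP position; "ee_rot": TCP orientation; "contact_force": force on the tool from outside, world axes, zero at the start; "torque": the same for the moment, N m; "opening": opening from 0.0 (shut) to 1.0 (fully open); "grip_force": force on a finger pad.
Only numpy, scipy, OpenCV 4.12 (cv2) and the standard library are available. Lean on these libraries where they do the work, as an engineer would, in place of code of your own. Each camera call takes 0.05 s, during which the arm holds its last target. There are 200 camera calls.

TASK

Pressure-test the watch cases lying on the bench: lift the tester gate's latch with its thumb lever, swing the gate wide open, draw the tray right out, lay every watch case flat inside the tray, push the tray fully home, and shut the gate so that the latch bar drops back in its catch. Only then turn the regulator knob so that its pointer stands at the set mark, and slide the lock bridge fully over the knob. Leave the jar, the pot and the bowl alone.

Things in the scene. Friction and masses are not known exactly. Their poses are not given: they have to be found in the camera images.
- gate_hinge (a point): on the gate's upright hinge axis, 35 mm above the bench, front left corner of the grey watch tester (fixed low chamber 180 x 250 mm, 62 mm high, white roof). Its axes are the tester's: the front (gate, tray handle) looks to -x, the hinge is at the +y side. The roof's front edge lies 55 mm to +x of the hinge axis; side walls 62 mm high.
- gate (a joint): swing of the gate (rad): 0 shut, grows as the free edge swings out to the front (clockwise seen from above), stop at 1.95. A framed clear panel 235 mm wide, top at 60 mm; it stays where it is left (hinge friction 0.06 N m). It cannot swing from 0 while the latch bar lies in its catch.
- gate_post (a point): on the gate's fixed grip post, 88 mm above the bench: upright steel rod, radius 6 mm, top at 108 mm, 150 mm from the hinge axis and 11 mm in front of the gate's mid plane. Axes are the gate's: -y runs along the gate from the hinge to the free edge, -x is its front.
- latch_lever (a point): on the latch's thumb lever, 88 mm above the bench when down: steel rod, radius 5 mm, top at 104 mm, leaning out, its axis 34 mm from the post's, on the free-edge side. Lever and latch bar are one bent piece, pivoted on the gate 45 mm up, 175 mm from the hinge axis. Squeezing lever to post (45 mm over all at rest, about 28 mm squeezed; 1 N) lifts the bar; let go and it falls by its weight.
- latch (a joint): lift of the latch bar (rad): 0 level (down), up to 0.42. Down in the catch it holds the gate; above 0.2 it is clear of the catch.
- latch_end (a point): free end of the latch bar, a level steel rod, radius 5 mm, reaching 90 mm from its pivot past the gate's free edge into the catch on the tester: a tooth 52 mm high with a ramp in front. A gate swung shut with the lever squeezed, or pushed so that the bar rides up the ramp, ends with the bar behind the tooth.
- tray (a joint): how far the tray is drawn out to the front (m): 0 fully home, 0.125 at its stop. Friction about 2 N. It cannot come out through the shut gate.
- tray_in (a point): centre of the tray's inner floor (15 mm above the bench). Axes as the tester's: inner floor 105 mm along x, 200 mm along y, rim 7 mm above the floor. Fully out, this point lies 65 mm in front of the roof's edge.
- tray_handle (a point): middle of the tray's handle, 40 mm above the bench: a black upright tab 12 x 12 mm, from 10 to 55 mm above the bench, 85 mm in front of the tray's centre, 30 mm behind the shut gate's mid plane and 25 mm in front of the roof's edge.
- knob (a joint): turn of the regulator knob (rad): grows clockwise seen from above, 0 to 2.6. Friction 0.04 N m.
- knob_grip (a point): on the knob's axis, 57 mm above the bench. The black knob's bar grip is 42 mm long, 12 mm thick, from 38 to 72 mm above the bench, over a skirt disc of radius 22 mm; this point's x axis points along the bar to the white pointer. The grey regulator block under it (225 x 120 mm, fixed) is 30 mm high.
- knob_tip (a point): end of the knob's pointer, 30 mm from the knob's axis.
- mark (a point): inner end of the set mark, a small dark steel tab 12 mm long, 6 mm wide and 6 mm high, on the dial 30 mm from the knob's axis; it stands somewhere clockwise of the pointer and is not to be moved.
- lock (a joint): travel of the lock over the knob (m): starts within 0.012 of 0 (clear of the knob), 0.095 at its stop, right over the knob. Friction about 1.5 N.
- lock_grip (a point): middle of the lock's grip tab, 96 mm above the bench. The lock is a steel bridge 50 mm long, 110 mm wide, top 82 mm above the bench, that runs along the regulator block; the black tab on it is 18 mm (x) by 12 mm (y), from 82 to 108 mm high. This point's +x axis points along the travel, towards the knob.
- watch1 (a point): centre of a loose watch case without strap, 12 mm thick, 40 mm across, 46 mm over its lugs (along its x axis; flat lug ends 22 mm wide), crown on its y side, 6 mm above what it lies on; None if there is no such case this time.
- watch2 (a point): centre of a loose watch case without strap, 12 mm thick, 40 mm across, 46 mm over its lugs (along its x axis; flat lug ends 22 mm wide), crown on its y side, 6 mm above what it lies on; None if there is no such case this time.
- watch3 (a point): centre of a loose watch case without strap, 12 mm thick, 40 mm across, 46 mm over its lugs (along its x axis; flat lug ends 22 mm wide), crown on its y side, 6 mm above what it lies on; None if there is no such case this time.
- watch4 (a point): centre of a loose watch case without strap, 12 mm thick, 40 mm across, 46 mm over its lugs (along its x axis; flat lug ends 22 mm wide), crown on its y side, 6 mm above what it lies on; None if there is no such case this time.
- cream_jar: glass jar with a white screw lid, 64 mm across, 55 mm tall; origin at the centre of its underside. A bystander: leave it alone.
- amber_pot: small amber pot with a yellow lid, 46 mm across, 44 mm tall; origin at the centre of its underside. A bystander: leave it alone.
- clay_bowl: terracotta bowl, 90 mm across, 40 mm tall; origin at the centre of its underside. A bystander: leave it alone.
Not all that is in view belongs to the job. What is shaped like the part that bears watch4 but orange or red is not meant.

How it is judged:
By the outcome, as a careful person would: the job done as asked, in the order asked, and still so for the second after the job is handed in, with the robot touching nothing.
Of case1, case2, case3, case4 only 2 to 4 are there at a start; the rules pass over those that are not, and their reading is None.
At some moment in a run one of case1, case2, case3, case4 may be knocked a few centimetres aside while the robot is not near it.
Once in a run the grip may slacken for a moment while it holds something.
It also fails if it takes over 210 s, if anything falls off the work surface, if the arm or the gripper's body presses on something with over 40 N, if the wrist force passes 120 N, or if a joint passes its speed limit or range.

## Working session

There is one attempt and no reset: what is moved stays moved. The work goes in short steps, Python scripts to look and compute and a tool call to move; the robot and the scene stay as the last step left them, time stands still between calls to the robot, and variables do not carry over. Pictures are saved under pics/ and viewed, at most 14 in all, crops included, and the job is handed in when it is done.

Besides the shell and the picture viewer there is one more tool, called after "Emit:" by a JSON object that holds its "fn" and its "kwargs", one argument or row to a line. step_arm: Moves the arm, as the interface text tells. Its arguments: {"type":"object","properties":{"delta_pos":{"type":"array","items":{"type":"array","items":{"type":"number","minimum":-1,"maximum":1}}},"twist":{"type":"array","items":{"type":"array","items":{"type":"number","minimum":-1,"maximum":1}}},"hand":{"type":"array","items":{"type":"number"}}},"required":["delta_pos","twist","hand"]}

```bash
ls; mkdir -p pics
python3 - <<'E'
from plant import r, vision, ticket
import cv2
s=r.observe();print(s, r.grasp_offset)
for n in("scene","top"):
    cv2.imwrite(f"pics/{n}0.png",vision.snapshot(n)[:,:,::-1])
    c=vision.calibration(n);print(n,c)
print(vision.calibration("wrist"))
E
```

```text
pics
{'t': 0.0, 'joint_pos': array([-1.01142618e+00,  3.85573954e-01,  6.61232562e-03, -4.75948430e-04,
       -1.19400301e+00, -2.58606551e-01]), 'dq': array([ 0.00124567, -0.00077747, -0.00135191, -0.00135132,  0.00113642,
        0.00193463]), 'effort': array([ 5.66845192e-04, -3.92288911e+01,  1.88399827e+01,  4.18625951e+00,
       -4.74318804e-03,  1.31006553e-05]), 'eef_pos': array([ 0.18499691, -0.59637844,  0.23020922]), 'ee_rot': array([-2.28206111e-04, -1.49728730e-01,  9.88726496e-01,  1.08270006e-03]), 'contact_force': array([-0.49290895,  0.67652882, -0.84000624]), 'torque': array([0.00744445, 0.02617774, 0.00847944]), 'grip_force': 0.0, 'opening': 0.9987090415108258} -0.0187
scene {'camera_matrix': array([[492.47783946,   0.        , 310.64758329],
       [  0.        , 492.47783946, 232.79162308],
       [  0.        ,   0.        ,   1.        ]]), 'pose': array([[-0.87724734,  0.29371091, -0.37969856,  0.99445521],
       [ 0.47996406,  0.52271661, -0.70455791,  0.69925967],
       [-0.0084616 , -0.80031322, -0.59952244,  0.69953452],
       [ 0.        ,  0.       
[... 291 characters left out ...]
978226,  0.0179359 , -0.01066494, -0.01490378],
       [ 0.00944047, -0.0670207 , -0.99770692,  0.86843719],
       [ 0.        ,  0.        ,  0.        ,  1.        ]])}
{'camera_matrix': array([[353.78640257,   0.        , 313.71814381],
       [  0.        , 353.78640257, 233.66029867],
       [  0.        ,   0.        ,   1.        ]]), 'T_tool_cam': array([[-7.71590209e-05, -9.60950520e-01, -2.76720241e-01,
         7.00463035e-02],
       [ 9.99999997e-01, -7.43329023e-05, -2.07024230e-05,
         6.03479850e-04],
       [-6.75414500e-07, -2.76720242e-01,  9.60950523e-01,
        -1.43386603e-01],
       [ 0.00000000e+00,  0.00000000e+00,  0.00000000e+00,
         1.00000000e+00]])}
```

View pics/top0.png

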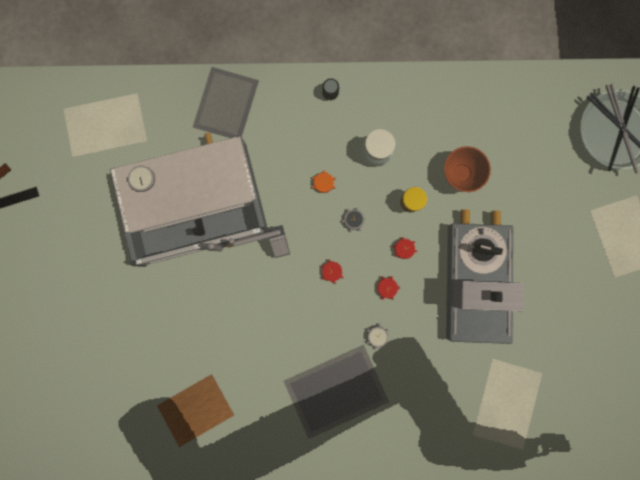

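View pics/scene0.png

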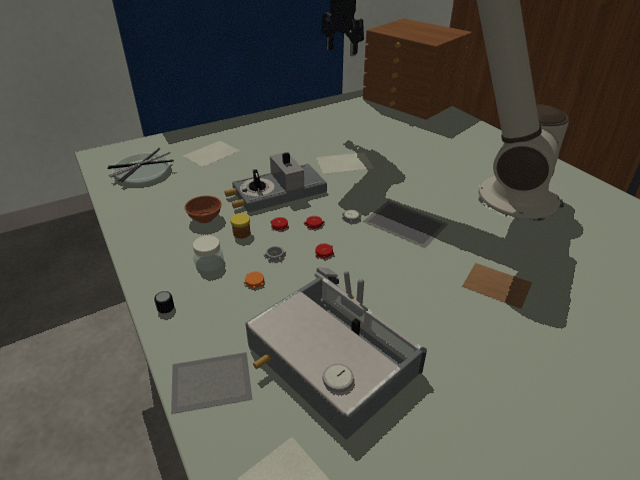

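```bash
cat > h.py <<'E'
import numpy as np, cv2
from plant import r, vision, ticket
from scipy.spatial.transform import Rotation as R
def snap(n,name=None):
    im=vision.snapshot(n)
    if name: cv2.imwrite(f"pics/{name}.png",im[:,:,::-1])
    return im
def campose(n,s=None):
    c=vision.calibration(n)
    if n!="wrist": return c["camera_matrix"],c["pose"]
    s=s or r.observe(); T=np.eye(4);q=s["ee_rot"];T[:3,:3]=R.from_quat(np.r_[q[1:],q[0]]).as_matrix();T[:3,3]=s["eef_pos"]
    return c["camera_matrix"],T@c["T_tool_cam"]
def px2w(n,uv,z,s=None):
    K,P=campose(n,s);d=P[:3,:3]@np.linalg.solve(K,[uv[0],uv[1],1.]);o=P[:3,3]
    return o+d*(z-o[2])/d[2]
def w2px(n,p,s=None):
    K,P=campose(n,s);c=np.linalg.inv(P)@np.r_[p,1];u=K@c[:3];return u[:2]/u[2]
E
python3 - <<'E'
import cv2
im=cv2.imread('pics/top0.png')
a=cv2.resize(im[120:270,100:300],(800,600),interpolation=cv2.INTER_CUBIC)
cv2.imwrite('pics/c1.png',a)
b=cv2.resize(im[160:360,280:540],None,fx=3,fy=3,interpolation=cv2.INTER_CUBIC)
cv2.imwrite('pics/c2.png',b)
E
```

```text
(no output)
```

View pics/c1.png

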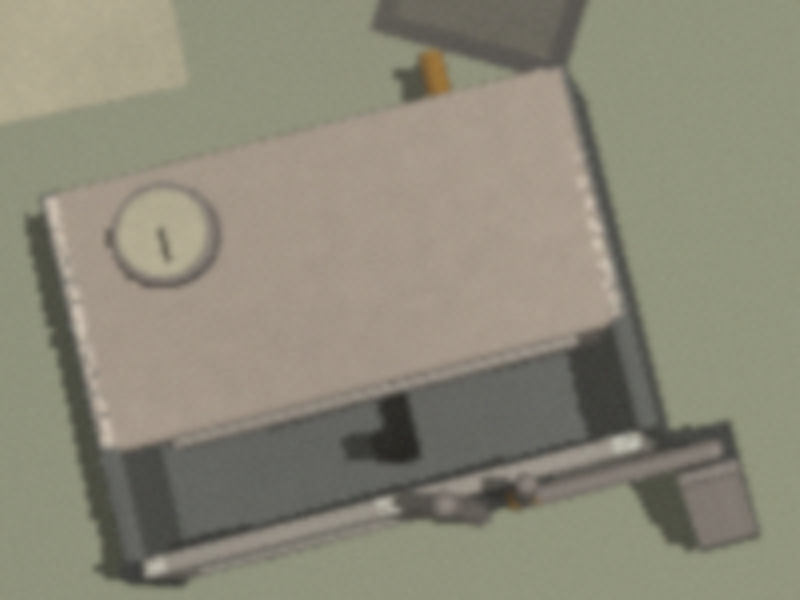

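View pics/c2.png

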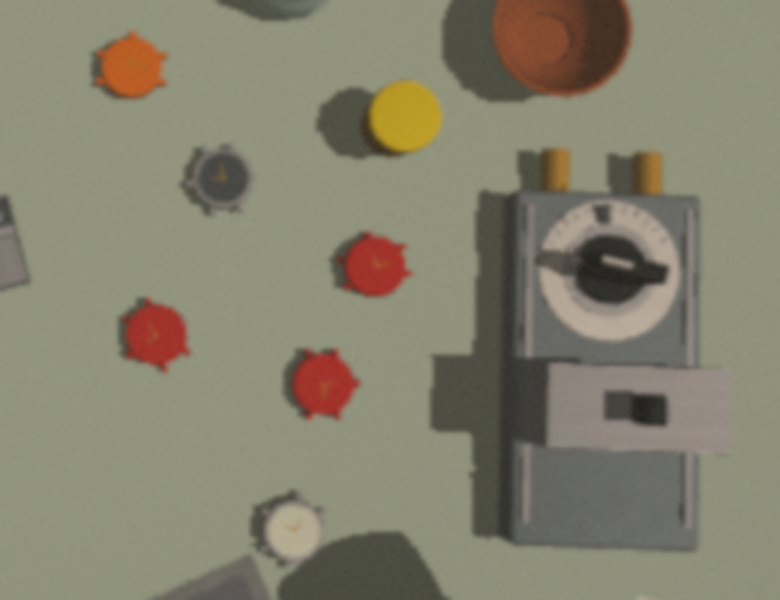

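Run:
```python
from h import *
np.set_printoptions(precision=4,suppress=True)
c1=lambda x,y:(100+x/4-.375,120+y/4-.375)
c2=lambda x,y:(280+x/3-.33,160+y/3-.33)
rf=[px2w("top",c1(*p),.062) for p in[(45,197),(560,68),(618,318),(105,447)]]
print(np.array(rf)); e=rf[2]-rf[3]; print("front len",np.linalg.norm(e),"yaw of +y dir",np.degrees(np.arctan2(-e[1],-e[0]))-90, np.linalg.norm(rf[0]-rf[3]))
xs=np.array(rf)
for n,p,z in[("gatehinge",(150,570),.06),("gatefree",(630,437),.06),("bar end",(725,445),.045),("post?",(440,507),.108),("lever?",(520,490),.104),("handle",(397,412),.055)]:
    print(n,px2w("top",c1(*p),z))
for n,p,z in[("w grey",(222,178),.012),("w cream",(293,529),.012),("mark",(602,213),.036),("dial",(610,270),.031),("blk",(516,192),.03),("blk",(698,198),.03),("blk",(696,548),.03),("blk",(514,540),.03),("tab",(650,408),.108),("pot",(404,116),.044),("bowl",(562,28),.04),("redA",(374,264),.012),("redB",(156,333),.012),("redC",(322,384),.012),("or",(132,66),.012)]:
    print(n,px2w("top",c2(*p),z))
print("jar",px2w("top",(380,144),.055))
# shadow search
im=cv2.imread('pics/top0.png'); im=im[300:480,120:600]
lab=cv2.cvtColor(im,cv2.COLOR_BGR2LAB); lab[...,0]=cv2.createCLAHE(6,(6,6)).apply(lab[...,0])
a=cv2.resize(cv2.cvtColor(lab,cv2.COLOR_LAB2BGR),(800,300)); 
cv2.imwrite('pics/c3.png',a)
```

```text
[[0.7563 0.358  0.062 ]
 [0.813  0.1213 0.062 ]
 [0.6957 0.0955 0.062 ]
 [0.6404 0.3293 0.062 ]]
front len 0.2402734108536835 yaw of +y dir 13.3106273418598 0.11941651543634542
gatehinge [0.5841 0.3092 0.06  ]
gatefree [0.641  0.0908 0.06  ]
bar end [0.638  0.0485 0.045 ]
post? [0.6073 0.1662 0.108 ]
lever? [0.6143 0.1327 0.104 ]
handle [0.6549 0.1985 0.055 ]
w grey [ 0.6619 -0.0909  0.012 ]
w cream [ 0.4358 -0.1309  0.012 ]
mark [ 0.6326 -0.3285  0.036 ]
dial [ 0.5967 -0.3339  0.031 ]
blk [ 0.6475 -0.2764  0.03  ]
blk [ 0.6416 -0.3925  0.03  ]
blk [ 0.4216 -0.3807  0.03  ]
blk [ 0.4288 -0.2667  0.03  ]
tab [ 0.5137 -0.3241  0.108 ]
pot [ 0.6952 -0.2034  0.044 ]
bowl [ 0.7505 -0.3066  0.04  ]
redA [ 0.6042 -0.188   0.012 ]
redB [ 0.5623 -0.046   0.012 ]
redC [ 0.5276 -0.1521  0.012 ]
or [ 0.7365 -0.0339  0.012 ]
jar [ 0.7971 -0.1398  0.055 ]
```

View pics/c3.png

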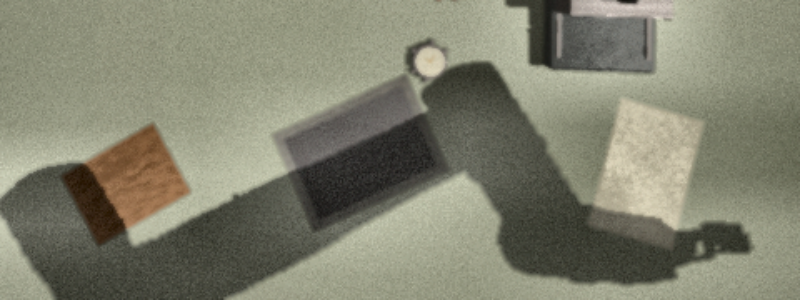

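```bash
cat >> h.py <<'E'
def st():
    s=r.observe();q=s["ee_rot"];M=R.from_quat(np.r_[q[1:],q[0]]).as_matrix()
    return s,s["eef_pos"],M
def yaw(M): return np.degrees(np.arctan2(M[1,1],M[0,1]))
def plan(*wps,fix=True):
    """wps: (pos|None, yawdeg|None, maxstep_mm). Rotation rows come first (with tilt fix on the first), then shift rows."""
    s,p,M=st(); print("at",p.round(4),"yaw %.1f"%yaw(M),"q",s["joint_pos"].round(2),"open %.2f"%s["opening"],"F",s["contact_force"].round(1),"t %.1f"%s["t"])
    for pos,yw,mx in wps:
        if yw is None and fix: yw=yaw(M)
        if yw is not None:
            a=np.radians(yw);y=np.array([np.cos(a),np.sin(a),0]);z=np.array([0,0,-1.]);G=np.c_[np.cross(y,z),y,z]
            v=R.from_matrix(M.T@G).as_rotvec();n=int(np.ceil(np.linalg.norm(np.degrees(v))/7.))
            if np.linalg.norm(np.degrees(v))>.15: print(f" rot  {n} rows x",(v/n/np.pi).round(4).tolist())
            M=G
        if pos is not None:
            d=M.T@(np.array(pos)-p);n=int(np.ceil(np.linalg.norm(d)*1000/mx))
            print(f" move {n} rows x",(d/n/.3).round(4).tolist());p=np.array(pos)
        fix=False
E
python3 -c "
from h import *
plan(([.58,.14,.27],103.5,41))"
```

```text
at [ 0.185  -0.5964  0.2303] yaw 107.2 q [-1.01  0.39  0.01 -0.   -1.19 -0.26] open 1.00 F [ 0.1 -0.1 -0.4] t 0.1
 rot  1 rows x [0.0006, -0.0001, 0.0207]
 move 21 rows x [-0.0883, 0.099, -0.0063]
```

Emit:
{"fn": "step_arm", "kwargs": {
  "delta_pos": [
    [0,0,0],
    [-0.088,0.099,-0.006],
    [-0.088,0.099,-0.006],
    [-0.088,0.099,-0.006],
    [-0.088,0.099,-0.006],
    [-0.088,0.099,-0.006],
    [-0.088,0.099,-0.006],
    [-0.088,0.099,-0.006],
    [-0.088,0.099,-0.006],
    [-0.088,0.099,-0.006],
    [-0.088,0.099,-0.006],
    [-0.088,0.099,-0.006]
  ],
  "twist": [
    [0.0006,0,0.0207],
    [0,0,0],
    [0,0,0],
    [0,0,0],
    [0,0,0],
    [0,0,0],
    [0,0,0],
    [0,0,0],
    [0,0,0],
    [0,0,0],
    [0,0,0],
    [0,0,0]
  ],
  "hand": [1,1,1,1,1,1,1,1,1,1,1,1]
}}

```text
t: 1.1
eef_pos: [0.3914, -0.2094, 0.2505]
ee_rot: [0.0, -0.118, 0.993, -0.001]
contact_force: [0.3, -0.2, 0.0]
opening: 1.003
grip_force: 0.0
```

Emit:
{"fn": "step_arm", "kwargs": {
  "delta_pos": [
    [-0.088,0.099,-0.006],
    [-0.088,0.099,-0.006],
    [-0.088,0.099,-0.006],
    [-0.088,0.099,-0.006],
    [-0.088,0.099,-0.006],
    [-0.088,0.099,-0.006],
    [-0.088,0.099,-0.006],
    [-0.088,0.099,-0.006],
    [-0.088,0.099,-0.006],
    [-0.088,0.099,-0.006],
    [0,0,0],
    [0,0,0]
  ],
  "twist": [
    [0,0,0],
    [0,0,0],
    [0,0,0],
    [0,0,0],
    [0,0,0],
    [0,0,0],
    [0,0,0],
    [0,0,0],
    [0,0,0],
    [0,0,0],
    [0,0,0],
    [0,0,0]
  ],
  "hand": [1,1,1,1,1,1,1,1,1,1,1,1]
}}

```text
t: 2.1
eef_pos: [0.5787, 0.141, 0.2664]
ee_rot: [-0.001, -0.119, 0.993, -0.001]
contact_force: [0.2, -1.0, -0.5]
opening: 0.999
grip_force: 0.0
```

```bash
python3 -c "
from h import *
plan()
snap('wrist','w1')"
```

```text
at [0.5787 0.141  0.2664] yaw 103.6 q [ 0.51  0.31 -0.01  0.   -1.25 -1.84] open 1.00 F [ 0.2 -1.  -0.5] t 2.1
```

View pics/w1.png

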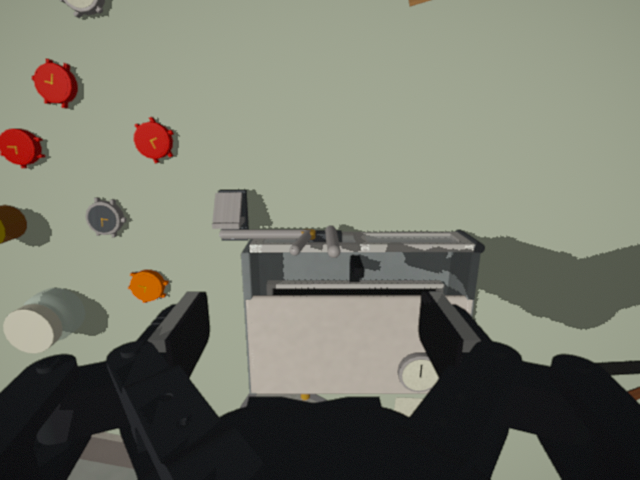

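Run:
```python
from h import *
np.set_printoptions(precision=4,suppress=True)
for n,p,z in[("posttop",(333,251),.108),("postbase",(333,230),.06),("levtop",(296,250),.104),("roofFL",(248,296),.062),("roofFR",(474,296),.062),("handle",(357,262),.055),("hinge end",(477,238),.06),("free end gate",(250,250),.06),("bar end",(224,236),.045),("wgrey",(104,218),.012)]:
    print(n,px2w("wrist",p,z))
im=cv2.imread("pics/w1.png"); cv2.imwrite("pics/w1c.png",cv2.resize(im[170:320,200:500],(800,400),interpolation=cv2.INTER_CUBIC))
```

```text
posttop [0.606  0.1645 0.108 ]
postbase [0.5992 0.1652 0.06  ]
levtop [0.6143 0.132  0.104 ]
roofFL [0.6917 0.0943 0.062 ]
roofFR [0.6343 0.331  0.062 ]
handle [0.6287 0.1996 0.055 ]
hinge end [0.5725 0.3118 0.06  ]
free end gate [0.6405 0.0864 0.06  ]
bar end [0.6371 0.0546 0.045 ]
wgrey [ 0.6597 -0.0904  0.012 ]
```

View pics/w1c.png

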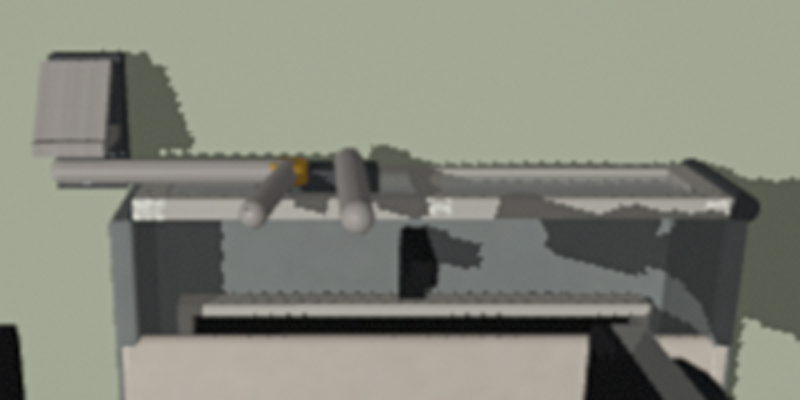

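```bash
python3 -c "
from h import *
plan((None,193.7,41),([.6084,.1572,.13],283.7,41),([.6084,.1572,.072],None,20))"
```

```text
at [0.5782 0.1397 0.2668] yaw 103.6 q [ 0.51  0.31 -0.01  0.   -1.25 -1.84] open 1.00 F [-0.6 -0.7  0.4] t 2.1
 rot  13 rows x [0.0, -0.0001, -0.0385]
 rot  13 rows x [-0.0, -0.0, -0.0385]
 move 4 rows x [0.0279, -0.0082, 0.114]
 move 3 rows x [0.0, 0.0, 0.0644]
```

Emit:
{"fn": "step_arm", "kwargs": {
  "delta_pos": [
    [0,0,0],
    [0,0,0],
    [0,0,0],
    [0,0,0],
    [0,0,0],
    [0,0,0],
    [0,0,0],
    [0,0,0],
    [0,0,0],
    [0,0,0],
    [0,0,0],
    [0,0,0]
  ],
  "twist": [
    [0,0,-0.0385],
    [0,0,-0.0385],
    [0,0,-0.0385],
    [0,0,-0.0385],
    [0,0,-0.0385],
    [0,0,-0.0385],
    [0,0,-0.0385],
    [0,0,-0.0385],
    [0,0,-0.0385],
    [0,0,-0.0385],
    [0,0,-0.0385],
    [0,0,-0.0385]
  ],
  "hand": [1,1,1,1,1,1,1,1,1,1,1,1]
}}

```text
t: 3.15
eef_pos: [0.5778, 0.1375, 0.2682]
ee_rot: [0.001, 0.748, -0.663, 0.001]
contact_force: [1.3, 0.4, 0.4]
opening: 0.999
grip_force: 0.0
```

Emit:
{"fn": "step_arm", "kwargs": {
  "delta_pos": [
    [0,0,0],
    [0,0,0],
    [0,0,0],
    [0,0,0],
    [0,0,0],
    [0,0,0],
    [0,0,0],
    [0,0,0],
    [0,0,0],
    [0,0,0],
    [0,0,0],
    [0,0,0]
  ],
  "twist": [
    [0,0,-0.0385],
    [0,0,-0.0385],
    [0,0,-0.0385],
    [0,0,-0.0385],
    [0,0,-0.0385],
    [0,0,-0.0385],
    [0,0,-0.0385],
    [0,0,-0.0385],
    [0,0,-0.0385],
    [0,0,-0.0385],
    [0,0,-0.0385],
    [0,0,-0.0385]
  ],
  "hand": [1,1,1,1,1,1,1,1,1,1,1,1]
}}

```text
t: 4.15
eef_pos: [0.5778, 0.1375, 0.2682]
ee_rot: [0.001, 1.0, 0.001, 0.0]
contact_force: [1.3, -0.6, -0.1]
opening: 1.001
grip_force: 0.0
```

Emit:
{"fn": "step_arm", "kwargs": {
  "delta_pos": [
    [0,0,0],
    [0,0,0],
    [0,0,0],
    [0.028,-0.008,0.114],
    [0.028,-0.008,0.114],
    [0.028,-0.008,0.114],
    [0.028,-0.008,0.114],
    [0,0,0],
    [0,0,0]
  ],
  "twist": [
    [0,0,-0.0385],
    [0,0,-0.0385],
    [0,0,0],
    [0,0,0],
    [0,0,0],
    [0,0,0],
    [0,0,0],
    [0,0,0],
    [0,0,0]
  ],
  "hand": [1,1,1,1,1,1,1,1,1]
}}

```text
t: 4.9
eef_pos: [0.608, 0.1548, 0.1297]
ee_rot: [0.002, 0.993, 0.118, -0.002]
contact_force: [1.0, 0.1, 0.9]
opening: 1.001
grip_force: 0.0
```

```bash
python3 -c "
from h import *
plan(([.6084,.1572,.072],283.7,20))"
```

```text
at [0.608  0.1548 0.1297] yaw -76.5 q [ 0.51  0.47 -0.12  0.   -0.98  1.3 ] open 1.00 F [1.  0.1 0.9] t 4.9
 rot  1 rows x [0.0011, 0.0014, -0.0009]
 move 3 rows x [0.0011, -0.0025, 0.0641]
```

Emit:
{"fn": "step_arm", "kwargs": {
  "delta_pos": [
    [0.001,-0.0025,0.064],
    [0.001,-0.0025,0.064],
    [0.001,-0.0025,0.064],
    [0,0,0],
    [0,0,0],
    [0,0,0],
    [0,0,0],
    [0,0,0],
    [0,0,0],
    [0,0,0],
    [0,0,0],
    [0,0,0]
  ],
  "twist": [
    [0.001,0.0014,-0.001],
    [0,0,0],
    [0,0,0],
    [0,0,0],
    [0,0,0],
    [0,0,0],
    [0,0,0],
    [0,0,0],
    [0,0,0],
    [0,0,0],
    [0,0,0],
    [0,0,0]
  ],
  "hand": [1,1,1,1,-1,-1,-1,-1,-1,-1,-1,-1]
}}

```text
t: 5.9
eef_pos: [0.6103, 0.1593, 0.0757]
ee_rot: [-0.001, 0.993, 0.121, 0.003]
contact_force: [-1.7, 0.7, 6.1]
opening: 0.287
grip_force: 57.8
```

```bash
python3 -c "
from h import *
plan()
im=snap('wrist','w2'); print(r.observe()['torque'], r.observe()['grip_force'])"
```

```text
at [0.6103 0.1593 0.0757] yaw -76.1 q [ 0.51  0.53 -0.17  0.   -0.86  1.3 ] open 0.29 F [-1.7  0.7  6.1] t 5.9
[-0.31200014  0.44984837  0.01881195] 57.82905399799347
```

View pics/w2.png

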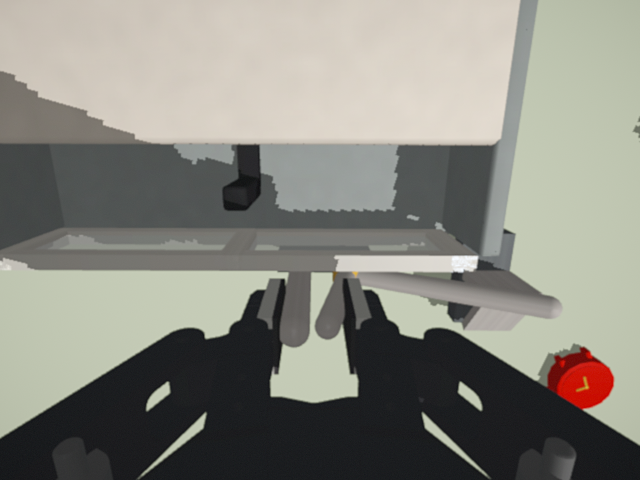

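Emit:
{"fn": "step_arm", "kwargs": {
  "delta_pos": [
    [-0.0293,-0.003,0],
    [-0.0293,-0.003,0],
    [-0.0293,-0.003,0],
    [-0.0293,-0.003,0],
    [-0.0293,-0.003,0],
    [-0.0293,-0.003,0],
    [-0.0293,-0.003,0],
    [-0.0293,-0.003,0],
    [-0.0293,-0.003,0],
    [-0.0293,-0.003,0],
    [-0.0293,-0.003,0],
    [-0.0293,-0.003,0]
  ],
  "twist": [
    [0,0,0.0178],
    [0,0,0.0178],
    [0,0,0.0178],
    [0,0,0.0178],
    [0,0,0.0178],
    [0,0,0.0178],
    [0,0,0.0178],
    [0,0,0.0178],
    [0,0,0.0178],
    [0,0,0.0178],
    [0,0,0.0178],
    [0,0,0.0178]
  ],
  "hand": [-1,-1,-1,-1,-1,-1,-1,-1,-1,-1,-1,-1]
}}

```text
t: 6.95
eef_pos: [0.5076, 0.1761, 0.0756]
ee_rot: [-0.002, 0.977, -0.213, 0.003]
contact_force: [0.2, -1.5, 10.8]
opening: 0.291
grip_force: 59.8
```

```bash
python3 -c "
from h import *
plan(); s=r.observe(); print(s['torque'],s['grip_force'])
p=s['eef_pos'][:2]-np.array([.5817,.3133]);print(np.hypot(*p),np.degrees(np.arctan2(*p[::-1])))"
```

```text
at [0.5076 0.1761 0.0756] yaw -114.6 q [ 0.64  0.4  -0.41  0.   -0.75  0.5 ] open 0.29 F [ 0.2 -1.5 10.8] t 7.0
[-1.18870914  0.33347271  0.01395384] 59.832385182380676
0.1559616961946909 -118.36171793981308
```

Gate is swinging with the hand; continue the arc.

Emit:
{"fn": "step_arm", "kwargs": {
  "delta_pos": [
    [-0.0293,-0.003,0],
    [-0.0293,-0.003,0],
    [-0.0293,-0.003,0],
    [-0.0293,-0.003,0],
    [-0.0293,-0.003,0],
    [-0.0293,-0.003,0],
    [-0.0293,-0.003,0],
    [-0.0293,-0.003,0],
    [-0.0293,-0.003,0],
    [-0.0293,-0.003,0],
    [-0.0293,-0.003,0],
    [-0.0293,-0.003,0]
  ],
  "twist": [
    [0,0,0.0178],
    [0,0,0.0178],
    [0,0,0.0178],
    [0,0,0.0178],
    [0,0,0.0178],
    [0,0,0.0178],
    [0,0,0.0178],
    [0,0,0.0178],
    [0,0,0.0178],
    [0,0,0.0178],
    [0,0,0.0178],
    [0,0,0.0178]
  ],
  "hand": [-1,-1,-1,-1,-1,-1,-1,-1,-1,-1,-1,-1]
}}

```text
t: 7.95
eef_pos: [0.4374, 0.2537, 0.0755]
ee_rot: [-0.002, 0.852, -0.524, 0.002]
contact_force: [-1.4, -2.3, 13.0]
opening: 0.288
grip_force: 60.2
```

Emit:
{"fn": "step_arm", "kwargs": {
  "delta_pos": [
    [-0.0293,-0.003,0],
    [-0.0293,-0.003,0],
    [-0.0293,-0.003,0],
    [-0.0293,-0.003,0],
    [-0.0293,-0.003,0],
    [-0.0293,-0.003,0],
    [-0.0293,-0.003,0],
    [-0.0293,-0.003,0],
    [-0.0293,-0.003,0],
    [0,0,0],
    [0,0,0],
    [0,0,0]
  ],
  "twist": [
    [0,0,0.0178],
    [0,0,0.0178],
    [0,0,0.0178],
    [0,0,0.0178],
    [0,0,0.0178],
    [0,0,0.0178],
    [0,0,0.0178],
    [0,0,0.0178],
    [0,0,0.0178],
    [0,0,0],
    [0,0,0],
    [0,0,0]
  ],
  "hand": [-1,-1,-1,-1,-1,-1,-1,-1,-1,-1,-1,-1]
}}

```text
t: 8.95
eef_pos: [0.4262, 0.3326, 0.0756]
ee_rot: [0.004, -0.696, 0.718, -0.0]
contact_force: [-3.3, -0.3, 10.2]
opening: 0.29
grip_force: 59.7
```

```bash
python3 -c "
from h import *
s=r.observe(); print(s['torque'],s['grip_force'])
p=s['eef_pos'][:2]-np.array([.5817,.3133]);print(np.hypot(*p),np.degrees(np.arctan2(*p[::-1])))
plan()"
```

```text
[ 0.08407343  1.68237204 -0.02497963] 59.74489152431488
0.15668507510602422 172.92182195111417
at [0.4262 0.3326 0.0756] yaw 178.2 q [ 0.96  0.41 -0.41  0.   -0.75 -1.  ] open 0.29 F [-3.3 -0.3 10.2] t 8.9
```

```bash
python3 -c "
from h import *
plan((None,178.2,40),([.426,.3326,.2],None,40),([.62,.203,.2],103.7,41))"
```

```text
at [0.4262 0.3326 0.0756] yaw 178.2 q [ 0.96  0.41 -0.41  0.   -0.75 -1.  ] open 0.29 F [-3.3 -0.3 10.2] t 8.9
 rot  1 rows x [-0.0017, 0.0016, -0.0002]
 move 4 rows x [0.0, 0.0002, -0.1037]
 rot  11 rows x [0.0, 0.0, 0.0376]
 move 6 rows x [-0.0877, -0.0955, 0.0]
```

Emit:
{"fn": "step_arm", "kwargs": {
  "delta_pos": [
    [0,0,0],
    [0,0,0],
    [0,0,0],
    [0,0,0],
    [0,0,0],
    [0,0,-0.05],
    [0,0,-0.104],
    [0,0,-0.104],
    [0,0,-0.104],
    [0,0,-0.05]
  ],
  "twist": [
    [0,0,0],
    [0,0,0],
    [0,0,0],
    [0,0,0],
    [-0.002,0.0016,0],
    [0,0,0],
    [0,0,0],
    [0,0,0],
    [0,0,0],
    [0,0,0]
  ],
  "hand": [1,1,1,1,1,1,1,1,1,1]
}}

```text
t: 9.78
eef_pos: [0.4279, 0.3328, 0.2011]
ee_rot: [0.002, -0.696, 0.718, -0.0]
contact_force: [0.2, 0.9, 0.5]
opening: 1.001
grip_force: 0.0
```

Emit:
{"fn": "step_arm", "kwargs": {
  "delta_pos": [
    [0,0,0],
    [0,0,0],
    [0,0,0],
    [0,0,0],
    [0,0,0],
    [0,0,0],
    [0,0,0],
    [0,0,0],
    [0,0,0],
    [0,0,0],
    [0,0,0]
  ],
  "twist": [
    [0,0,0.0376],
    [0,0,0.0376],
    [0,0,0.0376],
    [0,0,0.0376],
    [0,0,0.0376],
    [0,0,0.0376],
    [0,0,0.0376],
    [0,0,0.0376],
    [0,0,0.0376],
    [0,0,0.0376],
    [0,0,0.0376]
  ],
  "hand": [1,1,1,1,1,1,1,1,1,1,1]
}}

```text
t: 10.7
eef_pos: [0.4264, 0.3315, 0.1967]
ee_rot: [-0.001, -0.116, 0.993, -0.001]
contact_force: [-0.2, -1.0, -0.1]
opening: 1.0
grip_force: 0.0
```

Emit:
{"fn": "step_arm", "kwargs": {
  "delta_pos": [
    [-0.088,-0.0955,0],
    [-0.088,-0.0955,0],
    [-0.088,-0.0955,0],
    [-0.088,-0.0955,0],
    [-0.088,-0.0955,0],
    [-0.088,-0.0955,0],
    [0,0,0],
    [0,0,0]
  ],
  "twist": [
    [0,0,0],
    [0,0,0],
    [0,0,0],
    [0,0,0],
    [0,0,0],
    [0,0,0],
    [0,0,0],
    [0,0,0]
  ],
  "hand": [1,1,1,1,1,1,1,1]
}}

```text
t: 11.37
eef_pos: [0.6222, 0.2001, 0.1954]
ee_rot: [-0.002, -0.117, 0.993, -0.001]
contact_force: [-0.6, 0.2, -0.7]
opening: 1.0
grip_force: 0.0
```

```bash
python3 -c "
from h import *
plan()
im=snap('wrist','w3')
for z in (.01,.055): print(w2px('wrist',[.6387,.2063,z]))"
```

```text
at [0.6222 0.2001 0.1954] yaw 103.5 q [ 0.56  0.46  0.04  0.   -1.15 -1.89] open 1.00 F [-0.6  0.2 -0.7] t 11.4
[314.5417006 228.0892647]
[314.54959742 241.85391686]
```

View pics/w3.png

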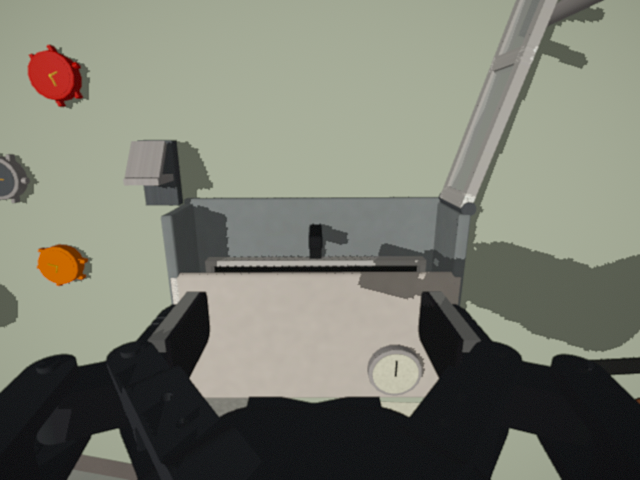

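```bash
python3 -c "
from h import *
plan(([.6387,.2063,.1],103.7,41),([.6387,.2063,.028],None,30),([.6387-.1263,.2063-.0308,.028],None,12))"
```

```text
at [0.6212 0.201  0.1957] yaw 103.6 q [ 0.56  0.46  0.03  0.   -1.15 -1.89] open 1.00 F [-0.7 -0.4  1.1] t 11.4
 rot  1 rows x [-0.0007, -0.0014, -0.0007]
 move 3 rows x [-0.0203, 0.0011, 0.1063]
 move 3 rows x [0.0, 0.0, 0.08]
 move 11 rows x [0.0394, -0.0, 0.0]
```

Emit:
{"fn": "step_arm", "kwargs": {
  "delta_pos": [
    [-0.02,0.001,0.106],
    [-0.02,0.001,0.106],
    [-0.02,0.001,0.106],
    [0,0,0.08],
    [0,0,0.08],
    [0,0,0.08],
    [0,0,0],
    [0,0,0],
    [0,0,0],
    [0,0,0],
    [0,0,0],
    [0,0,0]
  ],
  "twist": [
    [-0.0007,-0.0014,-0.0007],
    [0,0,0],
    [0,0,0],
    [0,0,0],
    [0,0,0],
    [0,0,0],
    [0,0,0],
    [0,0,0],
    [0,0,0],
    [0,0,0],
    [0,0,0],
    [0,0,0]
  ],
  "hand": [1,1,1,1,1,1,1,-1,-1,-1,-1,-1]
}}

```text
t: 12.42
eef_pos: [0.6388, 0.2076, 0.031]
ee_rot: [0.002, -0.12, 0.993, 0.001]
contact_force: [-0.1, -0.8, 0.0]
opening: 0.298
grip_force: 0.0
```

Emit:
{"fn": "step_arm", "kwargs": {
  "delta_pos": [
    [0,0,0],
    [0,0,0],
    [0,0,0],
    [0,0,0]
  ],
  "twist": [
    [0,0,0],
    [0,0,0],
    [0,0,0],
    [0,0,0]
  ],
  "hand": [-1,-1,-1,-1]
}}

```text
t: 12.75
eef_pos: [0.639, 0.205, 0.0308]
ee_rot: [0.001, -0.12, 0.993, -0.001]
contact_force: [0.2, -6.5, 4.1]
opening: 0.124
grip_force: 59.0
```

```bash
python3 -c "
from h import *
plan(); print(r.observe()['grip_force'])"
```

```text
at [0.639  0.205  0.0308] yaw 103.8 q [ 0.55  0.64 -0.1   0.   -0.83 -1.88] open 0.12 F [ 0.2 -6.5  4.1] t 12.8
58.956849575042725
```

Emit:
{"fn": "step_arm", "kwargs": {
  "delta_pos": [
    [0.039,0,0],
    [0.039,0,0],
    [0.039,0,0],
    [0.039,0,0],
    [0.039,0,0],
    [0.039,0,0],
    [0.039,0,0],
    [0.039,0,0],
    [0.039,0,0],
    [0.039,0,0],
    [0.036,0,0],
    [0,0,0]
  ],
  "twist": [
    [0,0,0],
    [0,0,0],
    [0,0,0],
    [0,0,0],
    [0,0,0],
    [0,0,0],
    [0,0,0],
    [0,0,0],
    [0,0,0],
    [0,0,0],
    [0,0,0],
    [0,0,0]
  ],
  "hand": [-1,-1,-1,-1,-1,-1,-1,-1,-1,-1,-1,-1]
}}

```text
t: 13.75
eef_pos: [0.5177, 0.1755, 0.0308]
ee_rot: [0.005, -0.121, 0.993, 0.0]
contact_force: [12.7, -9.9, -4.4]
opening: 0.124
grip_force: 62.2
```

```bash
python3 -c "
from h import *
plan((None,103.7,40),([.5140,.1757,.2],None,40)); print(r.observe()['grip_force'])"
```

```text
at [0.5177 0.1755 0.0308] yaw 103.9 q [ 0.63  0.48 -0.43  0.01 -0.65 -1.96] open 0.12 F [12.7 -9.9 -4.4] t 13.8
 rot  1 rows x [-0.0002, 0.0033, 0.0011]
 move 5 rows x [0.0024, 0.0007, -0.1128]
62.22766041755676
```

```bash
python3 -c "
from h import *
plan(([.5160,.1757,.15],103.7,40),([.65,-.09,.19],None,41))"
```

```text
at [0.5177 0.1755 0.0308] yaw 103.9 q [ 0.63  0.48 -0.43  0.01 -0.65 -1.96] open 0.12 F [12.7 -9.9 -4.4] t 13.8
 rot  1 rows x [-0.0002, 0.0033, 0.0011]
 move 3 rows x [0.0018, 0.0006, -0.1324]
 move 8 rows x [-0.028, -0.1208, -0.0167]
```

Emit:
{"fn": "step_arm", "kwargs": {
  "delta_pos": [
    [0,0,0],
    [0,0,0],
    [0,0,0],
    [0,0,0],
    [0.001,0,-0.132],
    [0.001,0,-0.132],
    [0.001,0,-0.132],
    [0,0,0]
  ],
  "twist": [
    [0,0,0],
    [0,0,0],
    [0,0,0],
    [0,0,0],
    [0,0,0],
    [0,0,0],
    [0,0,0],
    [0,0,0]
  ],
  "hand": [0.3,0.3,0.3,0.3,1,1,1,1]
}}

```text
t: 14.42
eef_pos: [0.5175, 0.1791, 0.1564]
ee_rot: [0.008, -0.122, 0.993, 0.003]
contact_force: [1.1, 0.9, 0.5]
opening: 0.997
grip_force: 0.0
```

Emit:
{"fn": "step_arm", "kwargs": {
  "delta_pos": [
    [-0.028,-0.121,-0.017],
    [-0.028,-0.121,-0.017],
    [-0.028,-0.121,-0.017],
    [-0.028,-0.121,-0.017],
    [-0.028,-0.121,-0.017],
    [-0.028,-0.121,-0.017],
    [-0.028,-0.121,-0.017],
    [-0.028,-0.121,-0.017],
    [0,0,0],
    [0,0,0]
  ],
  "twist": [
    [0,0,0],
    [0,0,0],
    [0,0,0],
    [0,0,0],
    [0,0,0],
    [0,0,0],
    [0,0,0],
    [0,0,0],
    [0,0,0],
    [0,0,0]
  ],
  "hand": [1,1,1,1,1,1,1,1,1,1]
}}

```text
t: 15.25
eef_pos: [0.6479, -0.0911, 0.1879]
ee_rot: [0.0, -0.119, 0.993, 0.0]
contact_force: [0.4, 0.5, -0.3]
opening: 0.999
grip_force: 0.0
```

Run:
```python
from h import *
plan()
im=snap('wrist','w4')
u,v=w2px('wrist',[.66,-.0905,.012]);print(u,v)
u0,v0=int(u)-70,int(v)-50; print(u0,v0)
a=cv2.resize(im[v0:v0+100,u0:u0+140,::-1],None,fx=4,fy=4,interpolation=cv2.INTER_CUBIC)
b=snap('top')[300:360,330:410,::-1]
b=cv2.resize(b,None,fx=5,fy=5,interpolation=cv2.INTER_CUBIC)
out=np.zeros((400,560+0,3),np.uint8);out[:400]=a
out2=np.hstack([a[:, :], np.zeros((400,0,3),np.uint8)])
c=np.zeros((600,800,3),np.uint8);c[:400,:560]=a;c[300:600,400:800]=b
cv2.imwrite('pics/w4c.png',c)
```

```text
at [ 0.6479 -0.0911  0.1879] yaw 103.6 q [ 0.11  0.46  0.02 -0.   -1.13 -1.44] open 1.00 F [ 0.4  0.5 -0.3] t 15.2
308.8936783000472 223.7093329490798
238 173
```

View pics/w4c.png

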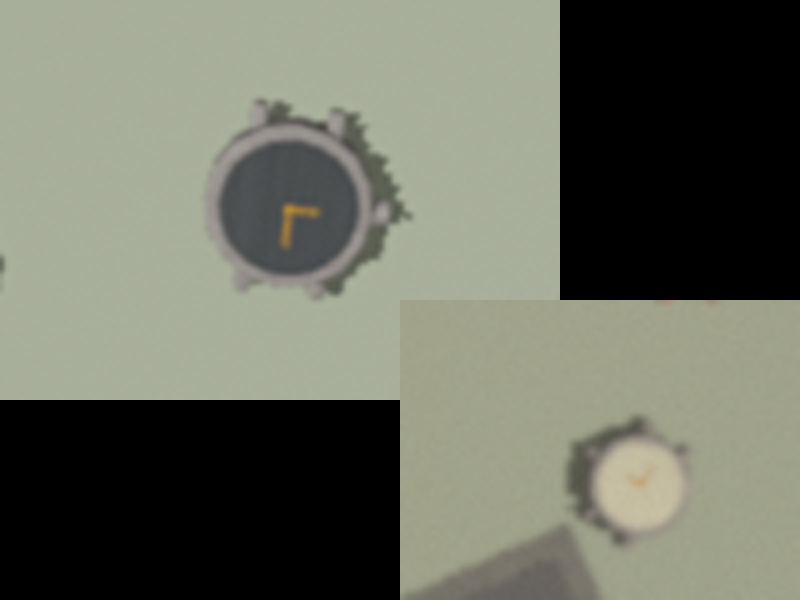

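Run:
```python
from h import *
f=lambda x,y:px2w('wrist',(238+x/4-.375,173+y/4-.375),.010)
c=f(289,205);t=f(299,117);b=f(280,285);d=b-t
print(c,(t+b)/2,np.linalg.norm(d),np.degrees(np.arctan2(d[1],d[0])))
g=lambda x,y:px2w('top',(330+(x-400)/5-.4,300+(y-300)/5-.4),.012)
print(g(640,483))
y0=np.degrees(np.arctan2(d[1],d[0]))
plan(([c[0],c[1],.08],y0 if abs(y0-103.6)<95 else y0+180,41),([c[0],c[1],.003],None,20))
```

```text
[ 0.66024113 -0.08863592  0.01      ] [ 0.6596165  -0.08870584  0.01      ] 0.04086678514470583 7.398930806229265
[ 0.43542763 -0.13142645  0.012     ]
at [ 0.647 -0.089  0.188] yaw 103.8 q [ 0.11  0.46  0.02 -0.   -1.13 -1.44] open 1.00 F [ 0.3 -0.2  1. ] t 15.3
 rot  12 rows x [0.0, 0.0, -0.0387]
 move 3 rows x [0.0015, -0.0146, 0.12]
 move 4 rows x [0.0, 0.0, 0.0642]
```

Emit:
{"fn": "step_arm", "kwargs": {
  "delta_pos": [
    [0,0,0],
    [0,0,0],
    [0,0,0],
    [0,0,0],
    [0,0,0],
    [0,0,0],
    [0,0,0],
    [0,0,0],
    [0,0,0],
    [0,0,0],
    [0,0,0],
    [0,0,0]
  ],
  "twist": [
    [0,0,-0.0387],
    [0,0,-0.0387],
    [0,0,-0.0387],
    [0,0,-0.0387],
    [0,0,-0.0387],
    [0,0,-0.0387],
    [0,0,-0.0387],
    [0,0,-0.0387],
    [0,0,-0.0387],
    [0,0,-0.0387],
    [0,0,-0.0387],
    [0,0,-0.0387]
  ],
  "hand": [1,1,1,1,1,1,1,1,1,1,1,1]
}}

```text
t: 16.35
eef_pos: [0.647, -0.0875, 0.1886]
ee_rot: [-0.001, 0.754, -0.657, -0.0]
contact_force: [-0.4, 0.4, 1.1]
opening: 0.999
grip_force: 0.0
```

Emit:
{"fn": "step_arm", "kwargs": {
  "delta_pos": [
    [0.0015,-0.0146,0.12],
    [0.0015,-0.0146,0.12],
    [0.0015,-0.0146,0.12],
    [0,0,0],
    [0,0,0]
  ],
  "twist": [
    [0,0,0],
    [0,0,0],
    [0,0,0],
    [0,0,0],
    [0,0,0]
  ],
  "hand": [1,1,1,1,1]
}}

```text
t: 16.77
eef_pos: [0.6594, -0.0879, 0.0791]
ee_rot: [0.001, 0.752, -0.659, -0.001]
contact_force: [0.5, -0.5, 0.8]
opening: 1.001
grip_force: 0.0
```

Run:
```python
from h import *
plan(([.6600,-.0886,.003],187.4,20))
```

```text
at [ 0.6594 -0.0879  0.0791] yaw -172.5 q [ 0.11  0.58 -0.07 -0.   -0.92  0.02] open 1.00 F [ 0.5 -0.5  0.8] t 16.8
 rot  1 rows x [0.0012, 0.0001, 0.0008]
 move 4 rows x [0.0006, -0.0004, 0.0634]
```

Emit:
{"fn": "step_arm", "kwargs": {
  "delta_pos": [
    [0.0006,0,0.063],
    [0.0006,0,0.063],
    [0.0006,0,0.063],
    [0.0006,0,0.063],
    [0,0,0],
    [0,0,0],
    [0,0,0],
    [0,0,0],
    [0,0,0],
    [0,0,0],
    [0,0,0],
    [0,0,0]
  ],
  "twist": [
    [0,0,0],
    [0,0,0],
    [0,0,0],
    [0,0,0],
    [0,0,0],
    [0,0,0],
    [0,0,0],
    [0,0,0],
    [0,0,0],
    [0,0,0],
    [0,0,0],
    [0,0,0]
  ],
  "hand": [1,1,1,1,1,-1,-1,-1,-1,-1,-1,-1]
}}

```text
t: 17.77
eef_pos: [0.6625, -0.0898, 0.008]
ee_rot: [-0.002, 0.752, -0.66, 0.002]
contact_force: [-1.2, 1.6, 5.8]
opening: 0.418
grip_force: 59.1
```

Run:
```python
from h import *
ex=np.array([.9715,.2368]);ey=np.array([-.2368,.9715]);T=np.array([.6003,.1958]);print(r.observe()['grip_force'])
A=T-.045*ey;print(A,T+.045*ey)
plan(([.6600,-.0886,.13],187.4,40),([*A,.13],193.7,40),([*A,.021],None,25))
```

```text
59.14861857891083
[0.610956  0.1520825] [0.589644  0.2395175]
at [ 0.6625 -0.0898  0.008 ] yaw -172.5 q [ 0.11  0.67 -0.12  0.   -0.78  0.02] open 0.42 F [-1.2  1.6  5.8] t 17.8
 rot  1 rows x [-0.0016, -0.0001, 0.0003]
 move 4 rows x [-0.0012, 0.0019, -0.1017]
 rot  1 rows x [0.0, 0.0, -0.035]
 move 7 rows x [-0.1169, -0.0045, 0.0]
 move 5 rows x [0.0, 0.0, 0.0727]
```

Emit:
{"fn": "step_arm", "kwargs": {
  "delta_pos": [
    [0,0,-0.05],
    [0,0,-0.1],
    [0,0,-0.1],
    [0,0,-0.1],
    [0,0,-0.05],
    [0,0,0],
    [-0.117,-0.0045,0],
    [-0.117,-0.0045,0],
    [-0.117,-0.0045,0],
    [-0.117,-0.0045,0],
    [-0.117,-0.0045,0],
    [-0.117,-0.0045,0]
  ],
  "twist": [
    [0,0,0],
    [0,0,0],
    [0,0,0],
    [0,0,0],
    [0,0,0],
    [0,0,-0.035],
    [0,0,0],
    [0,0,0],
    [0,0,0],
    [0,0,0],
    [0,0,0],
    [0,0,0]
  ],
  "hand": [-1,-1,-1,-1,-1,-1,-1,-1,-1,-1,-1,-1]
}}

```text
t: 18.77
eef_pos: [0.6185, 0.1181, 0.1262]
ee_rot: [-0.001, 0.786, -0.618, 0.001]
contact_force: [0.5, 0.5, -0.5]
opening: 0.417
grip_force: 59.9
```

Emit:
{"fn": "step_arm", "kwargs": {
  "delta_pos": [
    [-0.117,-0.0045,0],
    [0,0,0],
    [0,0,0]
  ],
  "twist": [
    [0,0,0],
    [0,0,0],
    [0,0,0]
  ],
  "hand": [-1,-1,-1]
}}

```text
t: 19.02
eef_pos: [0.6117, 0.1529, 0.126]
ee_rot: [-0.001, 0.787, -0.616, 0.001]
contact_force: [0.1, -0.6, -0.8]
opening: 0.42
grip_force: 59.9
```

Run:
```python
from h import *
print(r.observe()['grip_force'])
snap('wrist','w5')
plan(([.611,.152,.021],193.7,25))
```

```text
59.915016889572144
at [0.6118 0.1516 0.1258] yaw -166.2 q [ 0.5   0.48 -0.12  0.   -0.97 -0.26] open 0.41 F [-0.2 -0.3 -0.1] t 19.1
 rot  1 rows x [-0.0007, 0.0001, 0.0005]
 move 5 rows x [-0.0004, 0.0005, 0.0699]
```

View pics/w5.png

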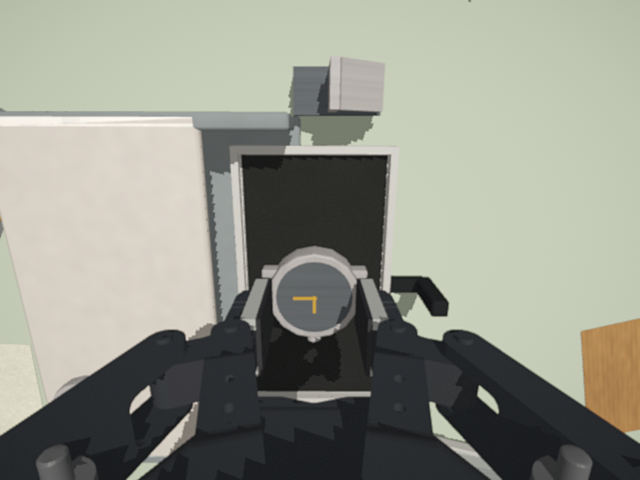

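Emit:
{"fn": "step_arm", "kwargs": {
  "delta_pos": [
    [0,0,0.07],
    [0,0,0.07],
    [0,0,0.07],
    [0,0,0.07],
    [0,0,0.066],
    [0,0,0],
    [0,0,0],
    [0,0,0]
  ],
  "twist": [
    [0,0,0],
    [0,0,0],
    [0,0,0],
    [0,0,0],
    [0,0,0],
    [0,0,0],
    [0,0,0],
    [0,0,0]
  ],
  "hand": [-1,-1,-1,-1,-1,-1,-1,-1]
}}

```text
t: 19.73
eef_pos: [0.6144, 0.1503, 0.023]
ee_rot: [-0.003, 0.786, -0.618, 0.002]
contact_force: [1.7, -1.1, 4.5]
opening: 0.418
grip_force: 60.5
```

Run:
```python
from h import *
plan((None,None,9)); print(r.observe()['grip_force'])
```

```text
at [0.6144 0.1503 0.023 ] yaw -166.4 q [ 0.5   0.6  -0.21  0.   -0.75 -0.26] open 0.42 F [ 1.7 -1.1  4.5] t 19.7
 rot  1 rows x [-0.002, 0.0002, 0.0]
60.51425278186798
```

Run:
```python
from h import *
plan((None,193.7,40),([.6120,.1510,.17],None,40),([.44,-.131,.19],None,41))
```

```text
at [0.6144 0.1503 0.023 ] yaw -166.4 q [ 0.5   0.6  -0.21  0.   -0.75 -0.26] open 0.42 F [ 1.7 -1.1  4.5] t 19.7
 rot  1 rows x [-0.002, 0.0002, -0.0003]
 move 4 rows x [-0.0011, 0.0018, -0.1225]
 move 9 rows x [0.0864, 0.0866, -0.0074]
```

Emit:
{"fn": "step_arm", "kwargs": {
  "delta_pos": [
    [0,0,0],
    [0,0,0],
    [0,0,0],
    [0,0,-0.06],
    [0,0,-0.1225],
    [0,0,-0.1225],
    [0,0,-0.1225],
    [0,0,-0.06],
    [0,0,0]
  ],
  "twist": [
    [0,0,0],
    [0,0,0],
    [0,0,0],
    [0,0,0],
    [0,0,0],
    [0,0,0],
    [0,0,0],
    [0,0,0],
    [0,0,0]
  ],
  "hand": [0.3,0.3,0.3,0.3,0.3,0.3,1,1,1]
}}

```text
t: 20.48
eef_pos: [0.6142, 0.1518, 0.1733]
ee_rot: [-0.005, 0.787, -0.617, 0.003]
contact_force: [0.8, -0.2, 0.7]
opening: 1.002
grip_force: 0.0
```

Emit:
{"fn": "step_arm", "kwargs": {
  "delta_pos": [
    [0.0864,0.0866,-0.0074],
    [0.0864,0.0866,-0.0074],
    [0.0864,0.0866,-0.0074],
    [0.0864,0.0866,-0.0074],
    [0.0864,0.0866,-0.0074],
    [0.0864,0.0866,-0.0074],
    [0.0864,0.0866,-0.0074],
    [0.0864,0.0866,-0.0074],
    [0.0864,0.0866,-0.0074],
    [0,0,0],
    [0,0,0]
  ],
  "twist": [
    [0,0,0],
    [0,0,0],
    [0,0,0],
    [0,0,0],
    [0,0,0],
    [0,0,0],
    [0,0,0],
    [0,0,0],
    [0,0,0],
    [0,0,0],
    [0,0,0]
  ],
  "hand": [1,1,1,1,1,1,1,1,1,1,1]
}}

```text
t: 21.4
eef_pos: [0.4382, -0.1323, 0.1866]
ee_rot: [-0.0, 0.785, -0.619, -0.0]
contact_force: [1.0, 0.2, 0.3]
opening: 0.997
grip_force: 0.0
```

Run:
```python
from h import *
plan()
im=snap('wrist','w6')
u,v=w2px('wrist',[.4354,-.1314,.012]);print(u,v)
u0,v0=int(u)-80,int(v)-60; print(u0,v0)
a=cv2.resize(im[v0:v0+120,u0:u0+160,::-1],None,fx=4,fy=4,interpolation=cv2.INTER_CUBIC)
t=snap('top','top2')[150:290,110:290,::-1]
c=np.zeros((600,800,3),np.uint8);c[:480,:640]=a
c[320:600,440:800]=cv2.resize(t,None,fx=2,fy=2,interpolation=cv2.INTER_CUBIC)
cv2.imwrite('pics/w6c.png',c)
```

```text
at [ 0.4382 -0.1323  0.1866] yaw -166.5 q [ 0.06  0.14 -0.45 -0.   -0.98  0.17] open 1.00 F [1.  0.2 0.3] t 21.4
317.8954598018583 211.6071074252149
237 151
```

View pics/w6c.png

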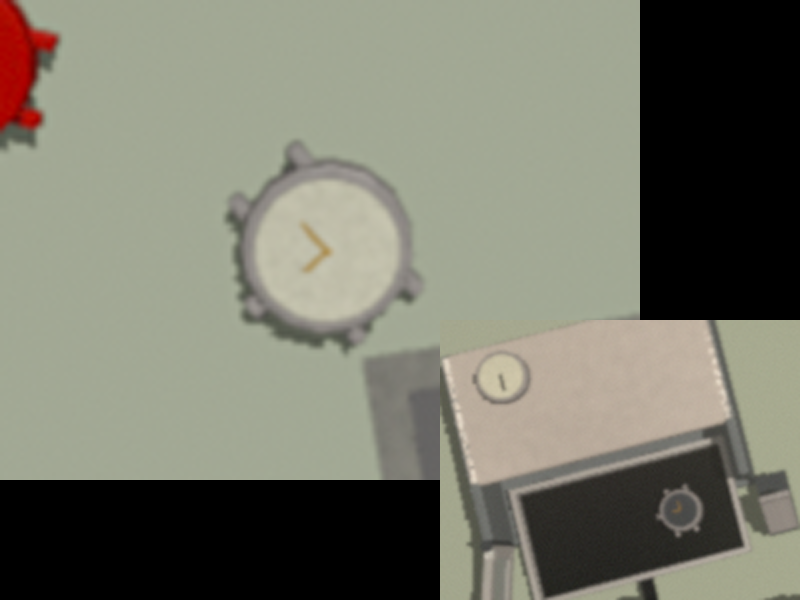

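Run:
```python
from h import *
f=lambda x,y:px2w('wrist',(237+x/4-.375,151+y/4-.375),.010)
t=f(267,182);b=f(384,309);c=(f(326,246)+(t+b)/2)/2;d=b-t
y0=np.degrees(np.arctan2(d[1],d[0]))
print(f(326,246),(t+b)/2,np.linalg.norm(d),y0)
cand=min([y0,y0+180,y0-180,y0+360],key=lambda a:abs(a-193.5));print(cand)
plan(([c[0],c[1],.06],cand,41),([c[0],c[1],.005],None,15))
```

```text
[ 0.43557431 -0.13001257  0.01      ] [ 0.43550264 -0.12995571  0.01      ] 0.04049933674300255 145.80772772495922
145.80772772495922
at [ 0.4397 -0.131   0.1867] yaw -166.3 q [ 0.07  0.14 -0.45 -0.   -0.98  0.17] open 1.00 F [ 0.1 -0.   0.4] t 21.5
 rot  7 rows x [-0.0, 0.0, 0.038]
 move 4 rows x [0.0013, 0.0034, 0.1056]
 move 4 rows x [0.0, 0.0, 0.0458]
```

Emit:
{"fn": "step_arm", "kwargs": {
  "delta_pos": [
    [0,0,0],
    [0,0,0],
    [0,0,0],
    [0,0,0],
    [0,0,0],
    [0,0,0],
    [0,0,0],
    [0.0013,0.0034,0.1056],
    [0.0013,0.0034,0.1056],
    [0.0013,0.0034,0.1056],
    [0.0013,0.0034,0.1056],
    [0,0,0]
  ],
  "twist": [
    [0,0,0.038],
    [0,0,0.038],
    [0,0,0.038],
    [0,0,0.038],
    [0,0,0.038],
    [0,0,0.038],
    [0,0,0.038],
    [0,0,0],
    [0,0,0],
    [0,0,0],
    [0,0,0],
    [0,0,0]
  ],
  "hand": [0.3,0.3,0.3,0.3,0.3,0.3,0.3,0.3,0.3,0.3,0.3,0.3]
}}

```text
t: 22.5
eef_pos: [0.4316, -0.1289, 0.0551]
ee_rot: [-0.005, -0.468, 0.884, 0.003]
contact_force: [-1.0, -0.1, -0.4]
opening: 0.65
grip_force: 0.0
```

Run:
```python
from h import *
plan(([.4355,-.1300,.005],145.8,15))
im=snap('wrist','w7')
```

```text
at [ 0.4316 -0.1289  0.0551] yaw 145.9 q [ 0.07  0.32 -0.63 -0.   -0.63 -0.66] open 0.65 F [-1.  -0.1 -0.4] t 22.5
 rot  1 rows x [0.0034, -0.0019, 0.0003]
 move 4 rows x [-0.0011, -0.0032, 0.0417]
```

View pics/w7.png

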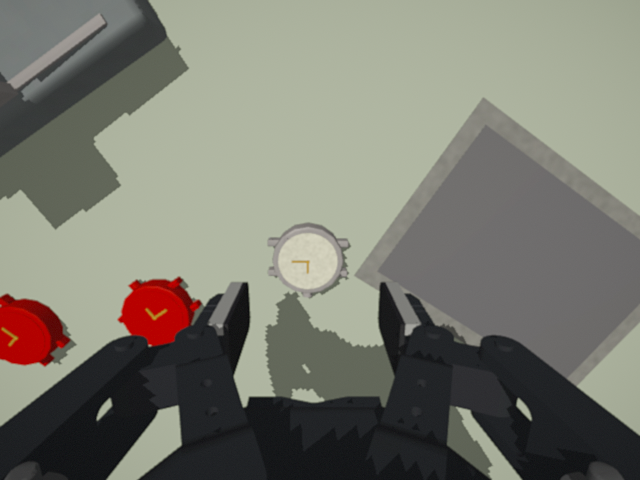

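Emit:
{"fn": "step_arm", "kwargs": {
  "delta_pos": [
    [-0.001,-0.002,0.042],
    [-0.001,-0.002,0.042],
    [-0.001,-0.002,0.042],
    [-0.001,-0.002,0.042],
    [0,0,0],
    [0,0,0],
    [0,0,0],
    [0,0,0],
    [0,0,0],
    [0,0,0],
    [0,0,0],
    [0,0,0]
  ],
  "twist": [
    [0.003,-0.002,0],
    [0,0,0],
    [0,0,0],
    [0,0,0],
    [0,0,0],
    [0,0,0],
    [0,0,0],
    [0,0,0],
    [0,0,0],
    [0,0,0],
    [0,0,0],
    [0,0,0]
  ],
  "hand": [0.3,0.3,0.3,0.3,0.3,-1,-1,-1,-1,-1,-1,-1]
}}

```text
t: 23.55
eef_pos: [0.4383, -0.1301, 0.0121]
ee_rot: [0.005, -0.468, 0.884, -0.003]
contact_force: [-4.5, 2.8, 10.4]
opening: 0.004
grip_force: 5.2
```

Run:
```python
from h import *
print(r.observe()['grip_force'])
plan(([.4355,-.13,.13],145.8,40),([.5896,.2395,.13],193.7,40))
```

```text
5.166320353746414
at [ 0.4383 -0.1301  0.0121] yaw 145.8 q [ 0.07  0.4  -0.67  0.   -0.49 -0.67] open 0.00 F [-4.5  2.8 10.4] t 23.6
 rot  1 rows x [-0.0031, 0.0023, 0.0002]
 move 3 rows x [0.0017, 0.0027, -0.131]
 rot  7 rows x [0.0, 0.0, -0.038]
 move 11 rows x [-0.0977, -0.0719, 0.0]
```

Emit:
{"fn": "step_arm", "kwargs": {
  "delta_pos": [
    [0,0,-0.04],
    [0,0,-0.08],
    [0,0,-0.08],
    [0,0,0],
    [0,0,0],
    [0,0,0],
    [0,0,0],
    [0,0,0]
  ],
  "twist": [
    [0,0,0],
    [0,0,0],
    [0,0,0],
    [0,0,0],
    [0,0,0],
    [0,0,0],
    [0,0,0],
    [0,0,0]
  ],
  "hand": [-1,-1,-1,0.3,0.3,0.3,0.3,0.3]
}}

```text
t: 24.22
eef_pos: [0.4377, -0.1304, 0.0695]
ee_rot: [0.005, -0.468, 0.884, -0.002]
contact_force: [-0.4, 0.4, -0.7]
opening: 0.647
grip_force: 0.0
```

```bash
cat >> h.py <<'E'
def cream(im,z=.012,box=(200,420,120,340)):
    hsv=cv2.cvtColor(im,cv2.COLOR_RGB2HSV); 
    L=im.astype(int); m=((L[...,0]>170)&(L[...,0]-L[...,2]>18)&(L[...,0]-L[...,1]>=3)).astype(np.uint8)
    m[:box[2]]=0;m[box[3]:]=0;m[:,:box[0]]=0;m[:,box[1]:]=0
    n,lb,stt,ce=cv2.connectedComponentsWithStats(cv2.morphologyEx(m,cv2.MORPH_OPEN,np.ones((3,3))))
    k=np.argsort(-stt[1:,4])[:3]+1
    return [(ce[i].round(1),stt[i].tolist()) for i in k]
E
python3 - <<'E'
from h import *
im=cv2.imread('pics/w7.png')[:,:,::-1]
print(im[262,300],im[258,325],im[200,300],cream(im))
s,p,M=st();im=snap('wrist','w8');cs=cream(im);print(cs)
for c in cs: print(px2w('wrist',c[0],.012,s))
# lug mask: greyish darker pixels around center
plan(([.4355,-.13,0],145.8,15))
E
```

```text
[188 165 110] [206 204 183] [177 183 162] [(array([303., 264.]), [291, 259, 20, 16, 126])]
[(array([202.4, 297.6]), [200, 287, 7, 22, 118]), (array([309.3, 249.3]), [298, 245, 19, 15, 115]), (array([211., 290.]), [210, 289, 3, 3, 9])]
[ 0.51254555 -0.1444408   0.012     ]
[ 0.43904066 -0.13336759  0.012     ]
[ 0.5047877  -0.14549216  0.012     ]
at [ 0.4378 -0.1304  0.0694] yaw 145.8 q [ 0.07  0.3  -0.61  0.   -0.65 -0.66] open 0.65 F [-0.2 -0.8 -0.6] t 24.3
 rot  1 rows x [-0.0028, 0.0021, 0.0001]
 move 5 rows x [0.0006, 0.0014, 0.0463]
```

Emit:
{"fn": "step_arm", "kwargs": {
  "delta_pos": [
    [0.013,0,0],
    [0,0,0.047],
    [0,0,0.047],
    [0,0,0.047],
    [0,0,0.047],
    [0,0,0.047],
    [0,0,0],
    [0,0,0]
  ],
  "twist": [
    [-0.0028,0.002,0],
    [0,0,0],
    [0,0,0],
    [0,0,0],
    [0,0,0],
    [0,0,0],
    [0,0,0],
    [0,0,0]
  ],
  "hand": [0.3,0.3,0.3,0.3,0.3,0.3,0.3,0.3]
}}

```text
t: 24.93
eef_pos: [0.4356, -0.1338, -0.0012]
ee_rot: [-0.0, -0.468, 0.884, 0.0]
contact_force: [0.9, 0.3, 0.4]
opening: 0.648
grip_force: 0.0
```

Run:
```python
from h import *
plan(([.4355,-.13,0],145.8,15))
s,p,M=st();im=snap('wrist','w9');cs=cream(im);print(cs)
```

```text
at [ 0.4356 -0.1338 -0.0012] yaw 145.8 q [ 0.06  0.43 -0.67 -0.   -0.47 -0.66] open 0.65 F [0.9 0.3 0.4] t 24.9
 move 1 rows x [-0.0103, 0.0073, -0.0038]
[(array([312. , 317.3]), [304, 309, 13, 20, 126]), (array([300., 313.]), [299, 312, 3, 3, 9])]
```

Emit:
{"fn": "step_arm", "kwargs": {
  "delta_pos": [
    [0,0,0],
    [0,0,0],
    [0,0,0],
    [0,0,0],
    [0,0,0],
    [0,0,0],
    [0,0,0],
    [0,0,0]
  ],
  "twist": [
    [0,0,0],
    [0,0,0],
    [0,0,0],
    [0,0,0],
    [0,0,0],
    [0,0,0],
    [0,0,0],
    [0,0,0]
  ],
  "hand": [-1,-1,-1,-1,-1,-1,-1,-1]
}}

```text
t: 25.65
eef_pos: [0.437, -0.1336, 0.0007]
ee_rot: [0.002, -0.468, 0.884, -0.001]
contact_force: [-1.5, 0.0, 7.1]
opening: 0.514
grip_force: 61.6
```

Run:
```python
from h import *
print(r.observe()['grip_force'])
plan((None,None,9),([.4355,-.13,.13],145.8,40),([.5896,.2395,.13],193.7,40))
```

```text
61.601682901382446
at [ 0.437  -0.1336  0.0007] yaw 145.9 q [ 0.06  0.43 -0.67  0.   -0.47 -0.66] open 0.51 F [-1.5  0.   7.1] t 25.6
 rot  1 rows x [-0.001, 0.0007, 0.0]
 move 4 rows x [-0.0018, 0.0027, -0.1078]
 rot  7 rows x [0.0, 0.0, -0.038]
 move 11 rows x [-0.0977, -0.0719, 0.0]
```

Emit:
{"fn": "step_arm", "kwargs": {
  "delta_pos": [
    [0,0,-0.06],
    [0,0,-0.108],
    [0,0,-0.108],
    [0,0,-0.108],
    [0,0,-0.05],
    [0,0,0],
    [0,0,0],
    [0,0,0],
    [0,0,0],
    [0,0,0],
    [0,0,0],
    [0,0,0]
  ],
  "twist": [
    [0,0,0],
    [0,0,0],
    [0,0,0],
    [0,0,0],
    [0,0,0],
    [0,0,-0.038],
    [0,0,-0.038],
    [0,0,-0.038],
    [0,0,-0.038],
    [0,0,-0.038],
    [0,0,-0.038],
    [0,0,-0.038]
  ],
  "hand": [-1,-1,-1,-1,-1,-1,-1,-1,-1,-1,-1,-1]
}}

```text
t: 26.65
eef_pos: [0.4357, -0.1335, 0.1299]
ee_rot: [-0.001, 0.788, -0.615, 0.001]
contact_force: [-1.2, -1.4, -0.2]
opening: 0.511
grip_force: 61.3
```

Emit:
{"fn": "step_arm", "kwargs": {
  "delta_pos": [
    [-0.098,-0.072,0],
    [-0.098,-0.072,0],
    [-0.098,-0.072,0],
    [-0.098,-0.072,0],
    [-0.098,-0.072,0],
    [-0.098,-0.072,0],
    [-0.098,-0.072,0],
    [-0.098,-0.072,0],
    [-0.098,-0.072,0],
    [-0.098,-0.072,0],
    [-0.098,-0.072,0],
    [0,0,0]
  ],
  "twist": [
    [0,0,0],
    [0,0,0],
    [0,0,0],
    [0,0,0],
    [0,0,0],
    [0,0,0],
    [0,0,0],
    [0,0,0],
    [0,0,0],
    [0,0,0],
    [0,0,0],
    [0,0,0]
  ],
  "hand": [-1,-1,-1,-1,-1,-1,-1,-1,-1,-1,-1,-1]
}}

```text
t: 27.65
eef_pos: [0.5925, 0.2425, 0.1297]
ee_rot: [-0.003, 0.788, -0.616, 0.001]
contact_force: [0.0, -0.0, -0.8]
opening: 0.513
grip_force: 61.3
```

Run:
```python
from h import *
print(r.observe()['grip_force'])
plan(([.5896,.2395,.04],193.7,30),([.5896,.2395,.019],193.7,12))
```

```text
61.323877573013306
at [0.5925 0.2425 0.1297] yaw -166.0 q [ 0.64  0.49 -0.09  0.   -0.98 -0.4 ] open 0.51 F [ 0.  -0.  -0.8] t 27.6
 rot  1 rows x [-0.0018, 0.0003, 0.0015]
 move 3 rows x [0.0025, 0.004, 0.0997]
 move 2 rows x [0.0, 0.0, 0.035]
```

Emit:
{"fn": "step_arm", "kwargs": {
  "delta_pos": [
    [0.0025,0.004,0.1],
    [0.0025,0.004,0.1],
    [0.0025,0.004,0.1],
    [0,0,0.035],
    [0,0,0.035],
    [0,0,0],
    [0,0,0]
  ],
  "twist": [
    [0,0,0],
    [0,0,0],
    [0,0,0],
    [0,0,0],
    [0,0,0],
    [0,0,0],
    [0,0,0]
  ],
  "hand": [-1,-1,-1,-1,-1,-1,-1]
}}

```text
t: 28.23
eef_pos: [0.5882, 0.2342, 0.0201]
ee_rot: [-0.001, 0.787, -0.618, 0.001]
contact_force: [0.7, 0.2, 0.0]
opening: 0.51
grip_force: 61.3
```

Run:
```python
from h import *
print(r.observe()['grip_force'])
plan(([.5896,.2395,.018],193.7,12))
```

```text
61.327064037323
at [0.5882 0.2342 0.0201] yaw -166.3 q [ 0.63  0.61 -0.21  0.   -0.75 -0.4 ] open 0.51 F [0.7 0.2 0. ] t 28.2
 rot  1 rows x [-0.0011, 0.0, 0.0001]
 move 1 rows x [-0.0161, -0.0087, 0.0069]
```

Emit:
{"fn": "step_arm", "kwargs": {
  "delta_pos": [
    [0,0,0.009],
    [0,0,0],
    [0,0,0],
    [0,0,0],
    [0,0,0],
    [0,0,-0.06],
    [0,0,-0.12],
    [0,0,-0.12],
    [0,0,-0.12],
    [0,0,-0.12],
    [0,0,-0.06],
    [0,0,0]
  ],
  "twist": [
    [0,0,0],
    [0,0,0],
    [0,0,0],
    [0,0,0],
    [0,0,0],
    [0,0,0],
    [0,0,0],
    [0,0,0],
    [0,0,0],
    [0,0,0],
    [0,0,0],
    [0,0,0]
  ],
  "hand": [-1,-1,0.35,0.35,0.35,0.35,0.35,1,1,1,1,1]
}}

```text
t: 29.23
eef_pos: [0.5897, 0.2351, 0.2033]
ee_rot: [-0.006, 0.787, -0.617, 0.003]
contact_force: [0.3, 0.1, -0.5]
opening: 1.003
grip_force: 0.0
```

Emit:
{"fn": "step_arm", "kwargs": {
  "delta_pos": [
    [0,0,0],
    [0,0,0],
    [0,0,0],
    [0,0,0],
    [0,0,0],
    [0,0,0],
    [0,0,0],
    [0,0,0],
    [0,0,0],
    [0,0,0],
    [0,0,0],
    [0,0,0]
  ],
  "twist": [
    [0,0,-0.0385],
    [0,0,-0.0385],
    [0,0,-0.0385],
    [0,0,-0.0385],
    [0,0,-0.0385],
    [0,0,-0.0385],
    [0,0,-0.0385],
    [0,0,-0.0385],
    [0,0,-0.0385],
    [0,0,-0.0385],
    [0,0,-0.0385],
    [0,0,-0.0385]
  ],
  "hand": [1,1,1,1,1,1,1,1,1,1,1,1]
}}

```text
t: 30.23
eef_pos: [0.5867, 0.2336, 0.1958]
ee_rot: [0.0, 0.998, 0.063, 0.0]
contact_force: [-0.0, 0.3, -1.2]
opening: 1.001
grip_force: 0.0
```

Run:
```python
from h import *
plan(([.5177,.1757,.13],283.7,40),([.5177,.1757,.028],None,30))
im=snap('top','top3')
for n,p in(("A",[.611,.152,.027]),("B",[.588,.235,.027])): print(n,w2px('top',p))
a=im.astype(int)
m=(a.mean(2)>130).astype(np.uint8)
m2=np.zeros_like(m);m2[195:275,170:300]=m[195:275,170:300]
n,lb,stt,ce=cv2.connectedComponentsWithStats(m2)
for i in range(1,n):
    if stt[i,4]>40: print(stt[i],ce[i],px2w('top',ce[i],.027))
```

```text
at [0.5867 0.2336 0.1958] yaw -82.8 q [ 0.64  0.42 -0.03  0.   -1.12  1.06] open 1.00 F [-0.   0.3 -1.2] t 30.2
 rot  1 rows x [0.0001, -0.0002, -0.0361]
 move 3 rows x [-0.0897, 0.0444, 0.0731]
 move 4 rows x [0.0, 0.0, 0.085]
A [227.29335026 246.87919469]
B [183.46524203 259.78112801]
[ 170  195   86   27 1379] [202.43002175 203.84771574] [0.69428613 0.19905857 0.027     ]
[ 222  195   78   80 2509] [279.08449582 236.20047828] [0.62961123 0.05340871 0.027     ]
[170 210  75  21 175] [207.94857143 219.43428571] [0.66411908 0.18858473 0.027     ]
[176 252  19  17 181] [185.6961326  261.38121547] [0.58489095 0.23077979 0.027     ]
```

Emit:
{"fn": "step_arm", "kwargs": {
  "delta_pos": [
    [0,0,0],
    [-0.09,0.0444,0.073],
    [-0.09,0.0444,0.073],
    [-0.09,0.0444,0.073],
    [0,0,0.085],
    [0,0,0.085],
    [0,0,0.085],
    [0,0,0.085],
    [0,0,0],
    [0,0,0],
    [0,0,0],
    [0,0,0]
  ],
  "twist": [
    [0,0,-0.036],
    [0,0,0],
    [0,0,0],
    [0,0,0],
    [0,0,0],
    [0,0,0],
    [0,0,0],
    [0,0,0],
    [0,0,0],
    [0,0,0],
    [0,0,0],
    [0,0,0]
  ],
  "hand": [1,1,1,1,1,1,1,1,1,-1,-1,-1]
}}

```text
t: 31.28
eef_pos: [0.519, 0.1771, 0.0304]
ee_rot: [-0.001, 0.993, 0.116, 0.002]
contact_force: [0.1, -0.3, 0.2]
opening: 0.603
grip_force: 0.0
```

Emit:
{"fn": "step_arm", "kwargs": {
  "delta_pos": [
    [0,0,0],
    [0,0,0],
    [0,0,0],
    [0,0,0],
    [0,0,0],
    [0,0,0]
  ],
  "twist": [
    [0,0,0],
    [0,0,0],
    [0,0,0],
    [0,0,0],
    [0,0,0],
    [0,0,0]
  ],
  "hand": [-1,-1,-1,-1,-1,-1]
}}

```text
t: 31.78
eef_pos: [0.5183, 0.1755, 0.0298]
ee_rot: [0.0, 0.993, 0.116, 0.001]
contact_force: [1.4, -4.8, 5.4]
opening: 0.125
grip_force: 59.2
```

Run:
```python
from h import *
print(r.observe()['grip_force'])
plan(([.639,.205,.03],None,12))
```

```text
59.163095355033875
at [0.5183 0.1755 0.0298] yaw -76.6 q [ 0.62  0.49 -0.43  0.   -0.66  1.18] open 0.13 F [ 1.4 -4.8  5.4] t 31.8
 rot  1 rows x [0.0003, -0.0008, 0.0]
 move 11 rows x [0.0377, -0.0002, -0.0001]
```

Emit:
{"fn": "step_arm", "kwargs": {
  "delta_pos": [
    [0.015,0,0],
    [0.03,0,0],
    [0.04,0,0],
    [0.04,0,0],
    [0.04,0,0],
    [0.04,0,0],
    [0.04,0,0],
    [0.04,0,0],
    [0.04,0,0],
    [0.04,0,0],
    [0.04,0,0],
    [0.02,0,0]
  ],
  "twist": [
    [0,0,0],
    [0,0,0],
    [0,0,0],
    [0,0,0],
    [0,0,0],
    [0,0,0],
    [0,0,0],
    [0,0,0],
    [0,0,0],
    [0,0,0],
    [0,0,0],
    [0,0,0]
  ],
  "hand": [-1,-1,-1,-1,-1,-1,-1,-1,-1,-1,-1,-1]
}}

```text
t: 32.78
eef_pos: [0.6363, 0.2041, 0.0298]
ee_rot: [0.002, 0.993, 0.116, -0.007]
contact_force: [-29.3, 0.3, 27.3]
opening: 0.13
grip_force: 62.0
```

Emit:
{"fn": "step_arm", "kwargs": {
  "delta_pos": [
    [0,0,0],
    [0,0,0]
  ],
  "twist": [
    [0,0,0],
    [0,0,0]
  ],
  "hand": [-1,-1]
}}

```text
t: 32.95
eef_pos: [0.6362, 0.2042, 0.0299]
ee_rot: [0.001, 0.993, 0.116, -0.005]
contact_force: [-16.0, -1.6, 15.1]
opening: 0.125
grip_force: 60.4
```

Run:
```python
from h import *
print(r.observe()['grip_force'])
plan(([.639,.205,.16],283.7,40),([.426,.3326,.16],178.2,40),([.426,.3326,.073],None,30))
```

```text
60.375062227249146
at [0.6362 0.2042 0.0299] yaw -76.7 q [ 0.55  0.65 -0.09 -0.   -0.84  1.25] open 0.13 F [-16.   -1.6  15.1] t 33.0
 rot  1 rows x [0.0005, 0.0035, -0.0022]
 move 4 rows x [0.0024, -0.0001, -0.1084]
 rot  16 rows x [0.0, 0.0, 0.0366]
 move 7 rows x [-0.0575, 0.1033, 0.0]
 move 3 rows x [0.0, 0.0, 0.0967]
```

Emit:
{"fn": "step_arm", "kwargs": {
  "delta_pos": [
    [0,0,0],
    [0,0,0],
    [0,0,0],
    [0,0,0],
    [0,0,-0.06],
    [0,0,-0.11],
    [0,0,-0.11],
    [0,0,-0.11],
    [0,0,-0.05],
    [0,0,0]
  ],
  "twist": [
    [0,0,0],
    [0,0,0],
    [0,0,0],
    [0,0,0],
    [0,0,0],
    [0,0,0],
    [0,0,0],
    [0,0,0],
    [0,0,0],
    [0,0,0]
  ],
  "hand": [0.3,0.3,0.3,0.3,0.3,0.3,1,1,1,1]
}}

```text
t: 33.78
eef_pos: [0.6444, 0.2067, 0.1665]
ee_rot: [-0.002, 0.993, 0.116, 0.006]
contact_force: [-0.5, 0.9, 1.1]
opening: 1.003
grip_force: 0.0
```

Run:
```python
from h import *
plan()
s,p,M=st();im=snap('wrist','w10')
for z in (.055,.01):
    print(z,w2px('wrist',[.6387,.2063,z],s))
def dark(im,box):
    g=im.mean(2); m=np.zeros(g.shape,np.uint8); u0,u1,v0,v1=box; m[v0:v1,u0:u1]=g[v0:v1,u0:u1]<45
    n,lb,stt,ce=cv2.connectedComponentsWithStats(m)
    return [(ce[i].round(1),stt[i].tolist()) for i in range(1,n) if stt[i,4]>25]
print('wrist',dark(im,(200,420,60,300)))
u,v=w2px('top',[.6387,.2063,.05]);print('top',u,v)
b=(int(u)-18,int(u)+18,int(v)-22,int(v)+22)
print(dark(snap('top','top4'),b)); print(dark(cv2.imread('pics/top0.png'),b)); 
im3=cv2.imread('pics/w3.png'); print('w3',dark(im3,(250,400,180,270)))
```

```text
at [0.6444 0.2067 0.1665] yaw -76.6 q [ 0.55  0.51  0.05  0.   -1.09  1.25] open 1.00 F [-0.5  0.9  1.1] t 33.8
0.055 [313.62123934 238.82687717]
0.01 [313.72559578 224.50397124]
wrist [(array([314.3, 225.2]), [308, 207, 14, 37, 497]), (array([202.7, 296. ]), [200, 292, 7, 8, 46])]
top 195.36708844114082 231.73420178576598
[(array([182.8, 214.9]), [177, 209, 14, 14, 127]), (array([200.2, 219.9]), [193, 209, 20, 26, 232])]
[(array([198.6, 228.5]), [193, 220, 11, 15, 92])]
w3 [(array([315.4, 240.8]), [309, 225, 14, 33, 405]), (array([327.9, 267.9]), [250, 266, 150, 4, 477])]
```

Run:
```python
from h import *
s,p,M=st()
print('front-top', px2w('wrist',(314.5,243.5),.055,s), 'expect', np.array([.6387,.2063])-.006*np.array([.9715,.2368]))
a=cv2.imread('pics/top0.png').mean(2);b=cv2.imread('pics/top4.png').mean(2);d=cv2.imread('pics/top3.png').mean(2)
for u in (197,199,201):
    print(u,a[230:240,u].astype(int),b[230:240,u].astype(int))
# tray back/roof gap: slot between roof edge and tray front (only visible when not home)
```

```text
front-top [0.63317351 0.20391009 0.055     ] expect [0.632871  0.2048792]
197 [43 42 41 39 43 62 88 96 99 97] [39 42 37 37 40 60 86 97 99 97]
199 [38 39 40 39 41 57 85 96 98 98] [35 36 36 32 37 53 85 96 96 98]
201 [38 38 39 37 43 62 88 96 96 94] [36 35 35 35 40 57 87 97 98 96]
```

Emit:
{"fn": "step_arm", "kwargs": {
  "delta_pos": [
    [0,0,0],
    [0,0,0],
    [0,0,0],
    [0,0,0],
    [0,0,0],
    [0,0,0],
    [0,0,0],
    [0,0,0],
    [0,0,0],
    [0,0,0],
    [0,0,0],
    [0,0,0]
  ],
  "twist": [
    [0,0,0.0366],
    [0,0,0.0366],
    [0,0,0.0366],
    [0,0,0.0366],
    [0,0,0.0366],
    [0,0,0.0366],
    [0,0,0.0366],
    [0,0,0.0366],
    [0,0,0.0366],
    [0,0,0.0366],
    [0,0,0.0366],
    [0,0,0.0366]
  ],
  "hand": [1,1,1,1,1,1,1,1,1,1,1,1]
}}

```text
t: 34.88
eef_pos: [0.6407, 0.2052, 0.158]
ee_rot: [0.001, 0.838, -0.545, -0.001]
contact_force: [-1.0, -1.1, 0.2]
opening: 1.001
grip_force: 0.0
```

Emit:
{"fn": "step_arm", "kwargs": {
  "delta_pos": [
    [0,0,0],
    [0,0,0],
    [0,0,0],
    [0,0,0],
    [-0.0575,0.1033,0],
    [-0.0575,0.1033,0],
    [-0.0575,0.1033,0],
    [-0.0575,0.1033,0],
    [-0.0575,0.1033,0],
    [-0.0575,0.1033,0],
    [-0.0575,0.1033,0],
    [0,0,0]
  ],
  "twist": [
    [0,0,0.0366],
    [0,0,0.0366],
    [0,0,0.0366],
    [0,0,0.0366],
    [0,0,0],
    [0,0,0],
    [0,0,0],
    [0,0,0],
    [0,0,0],
    [0,0,0],
    [0,0,0],
    [0,0,0]
  ],
  "hand": [1,1,1,1,1,1,1,1,1,1,1,1]
}}

```text
t: 35.88
eef_pos: [0.4245, 0.3355, 0.1587]
ee_rot: [-0.001, -0.696, 0.718, -0.0]
contact_force: [-0.2, -0.5, -0.2]
opening: 1.002
grip_force: 0.0
```

Run:
```python
from h import *
plan(([.426,.3326,.073],178.2,30))
```

```text
at [0.4245 0.3355 0.1587] yaw 178.2 q [ 0.97  0.31 -0.3  -0.   -0.96 -1.  ] open 1.00 F [-0.2 -0.5 -0.2] t 35.9
 rot  1 rows x [0.0005, -0.0007, 0.0001]
 move 3 rows x [0.0031, -0.0018, 0.0952]
```

Emit:
{"fn": "step_arm", "kwargs": {
  "delta_pos": [
    [0.003,-0.002,0.095],
    [0.003,-0.002,0.095],
    [0.003,-0.002,0.095],
    [0,0,0],
    [0,0,0],
    [0,0,0],
    [0,0,0],
    [0,0,0],
    [0,0,0],
    [0,0,0],
    [0,0,0],
    [0,0,0]
  ],
  "twist": [
    [0,0,0],
    [0,0,0],
    [0,0,0],
    [0,0,0],
    [0,0,0],
    [0,0,0],
    [0,0,0],
    [0,0,0],
    [0,0,0],
    [0,0,0],
    [0,0,0],
    [0,0,0]
  ],
  "hand": [1,1,1,1,-1,-1,-1,-1,-1,-1,-1,-1]
}}

```text
t: 36.88
eef_pos: [0.4264, 0.3302, 0.0771]
ee_rot: [-0.003, -0.694, 0.72, 0.001]
contact_force: [-20.1, 0.9, 17.9]
opening: 0.286
grip_force: 60.5
```

Emit:
{"fn": "step_arm", "kwargs": {
  "delta_pos": [
    [0.0295,0.001,0],
    [0.0295,0.001,0],
    [0.0295,0.001,0],
    [0.0295,0.001,0],
    [0.0295,0.001,0],
    [0.0295,0.001,0]
  ],
  "twist": [
    [0,0,-0.0178],
    [0,0,-0.0178],
    [0,0,-0.0178],
    [0,0,-0.0178],
    [0,0,-0.0178],
    [0,0,-0.0178]
  ],
  "hand": [-1,-1,-1,-1,-1,-1]
}}

```text
t: 37.38
eef_pos: [0.4304, 0.2756, 0.0771]
ee_rot: [0.004, 0.806, -0.593, -0.001]
contact_force: [-15.0, -1.6, 19.9]
opening: 0.276
grip_force: 62.1
```

Run:
```python
from h import *
s,p,M=st();print(s['torque'],s['grip_force'])
p=s['eef_pos'][:2]-np.array([.5817,.3133]);print(np.hypot(*p),np.degrees(np.arctan2(*p[::-1])))
plan((None,None,9))
```

```text
[-0.97183542  5.39348493  0.11510509] 62.089521288871765
0.1559528139584362 -166.01710012471307
at [0.4304 0.2756 0.0771] yaw -162.7 q [ 0.89  0.37 -0.46 -0.   -0.75 -0.58] open 0.28 F [-15.   -1.6  19.9] t 37.4
 rot  1 rows x [0.0024, -0.0012, 0.0]
```

Emit:
{"fn": "step_arm", "kwargs": {
  "delta_pos": [
    [0.0295,0.004,-0.003],
    [0.0295,0.004,-0.003],
    [0.0295,0.001,0],
    [0.0295,0.001,0],
    [0.0295,0.001,0],
    [0.0295,0.001,0],
    [0.0295,0.001,0],
    [0.0295,0.001,0],
    [0.0295,0.001,0],
    [0.0295,0.001,0],
    [0.0295,0.001,0],
    [0.0295,0.001,0]
  ],
  "twist": [
    [0,0,-0.0178],
    [0,0,-0.0178],
    [0,0,-0.0178],
    [0,0,-0.0178],
    [0,0,-0.0178],
    [0,0,-0.0178],
    [0,0,-0.0178],
    [0,0,-0.0178],
    [0,0,-0.0178],
    [0,0,-0.0178],
    [0,0,-0.0178],
    [0,0,-0.0178]
  ],
  "hand": [-1,-1,-1,-1,-1,-1,-1,-1,-1,-1,-1,-1]
}}

```text
t: 38.38
eef_pos: [0.4882, 0.1887, 0.0774]
ee_rot: [0.002, 0.956, -0.294, -0.0]
contact_force: [-1.1, 1.9, 1.5]
opening: 0.279
grip_force: 64.5
```

Run:
```python
from h import *
s,p,M=st();print(s['torque'],s['grip_force'], 'tool F',M.T@s['contact_force'])
p=s['eef_pos'][:2]-np.array([.5817,.3133]);print(np.hypot(*p),np.degrees(np.arctan2(*p[::-1])))
plan((None,None,9))
```

```text
[-0.99669668  1.16989415  0.10803752] 64.48777914047241 tool F [-2.02332664 -0.93626026 -1.48274834]
0.15577539524681963 -126.89201013755563
at [0.4882 0.1887 0.0774] yaw -124.2 q [ 0.68  0.39 -0.44  0.   -0.75  0.29] open 0.28 F [-1.1  1.9  1.5] t 38.4
 rot  1 rows x [0.0013, -0.0001, 0.0]
```

Emit:
{"fn": "step_arm", "kwargs": {
  "delta_pos": [
    [0.0295,0.001,0],
    [0.0295,0.001,0],
    [0.0295,0.001,0],
    [0.0295,0.001,0],
    [0.0295,0.001,0],
    [0.0295,0.001,0],
    [0.0295,0.001,0],
    [0.0295,0.001,0],
    [0.0295,0.001,0],
    [0.0295,0.001,0],
    [0.0295,0.001,0],
    [0.0295,0.001,0]
  ],
  "twist": [
    [0,0,-0.0178],
    [0,0,-0.0178],
    [0,0,-0.0178],
    [0,0,-0.0178],
    [0,0,-0.0178],
    [0,0,-0.0178],
    [0,0,-0.0178],
    [0,0,-0.0178],
    [0,0,-0.0178],
    [0,0,-0.0178],
    [0,0,-0.0178],
    [0,0,-0.0178]
  ],
  "hand": [-1,-1,-1,-1,-1,-1,-1,-1,-1,-1,-1,-1]
}}

```text
t: 39.38
eef_pos: [0.5881, 0.1571, 0.0774]
ee_rot: [0.0, 0.999, 0.038, 0.0]
contact_force: [-2.4, 4.6, -1.6]
opening: 0.282
grip_force: 66.3
```

Run:
```python
from h import *
s,p,M=st();print(s['torque'],s['grip_force'], 'tool F',M.T@s['contact_force'])
p=s['eef_pos'][:2]-np.array([.5817,.3133]);print(np.hypot(*p),np.degrees(np.arctan2(*p[::-1])))
plan((None,None,9))
```

```text
[-0.17577022  0.46697457  0.20825352] 66.28430485725403 tool F [-1.99901387 -4.77374753  1.58113407]
0.15631265538408684 -87.67108114711687
at [0.5881 0.1571 0.0774] yaw -85.7 q [ 0.53  0.5  -0.23  0.   -0.84  1.12] open 0.28 F [-2.4  4.6 -1.6] t 39.4
```

Emit:
{"fn": "step_arm", "kwargs": {
  "delta_pos": [
    [0.0295,0.001,0],
    [0.0295,0.001,0],
    [0.0295,0.001,0],
    [0.008,0,0],
    [0,0,0],
    [0,0,0]
  ],
  "twist": [
    [0,0,-0.0178],
    [0,0,-0.0178],
    [0,0,-0.0175],
    [0,0,0],
    [0,0,0],
    [0,0,0]
  ],
  "hand": [-1,-1,-1,-1,-1,-1]
}}

```text
t: 39.88
eef_pos: [0.6109, 0.1595, 0.0773]
ee_rot: [0.001, 0.993, 0.119, -0.006]
contact_force: [-16.0, 5.6, 6.7]
opening: 0.284
grip_force: 67.9
```

Run:
```python
from h import *
s,p,M=st();print(s['torque'],s['grip_force'], 'tool F',M.T@s['contact_force'])
p=s['eef_pos'][:2]-np.array([.5817,.3133]);print(np.hypot(*p),np.degrees(np.arctan2(*p[::-1])))
plan((None,None,9))
```

```text
[0.08374072 4.19330358 0.0681186 ] 67.90709137916565 tool F [-14.27664283  -9.24924112  -6.51232058]
0.15655566197116597 -79.25874187133704
at [0.6109 0.1595 0.0773] yaw -76.3 q [ 0.51  0.54 -0.15 -0.   -0.89  1.3 ] open 0.28 F [-16.    5.6   6.7] t 39.9
 rot  1 rows x [0.0003, 0.0038, -0.0]
```

Emit:
{"fn": "step_arm", "kwargs": {
  "delta_pos": [
    [0,0,0],
    [0,0,0],
    [0,0,0],
    [0,0,0],
    [0,0,0],
    [0,0,-0.06],
    [0,0,-0.11],
    [0,0,-0.11],
    [0,0,-0.11],
    [0,0,0]
  ],
  "twist": [
    [0,0,0],
    [0,0,0],
    [0,0,0],
    [0,0,0],
    [0,0,0],
    [0,0,0],
    [0,0,0],
    [0,0,0],
    [0,0,0],
    [0,0,0]
  ],
  "hand": [1,1,1,1,1,1,1,1,1,1]
}}

```text
t: 40.72
eef_pos: [0.6213, 0.1612, 0.2029]
ee_rot: [-0.002, 0.993, 0.119, 0.009]
contact_force: [0.9, 0.2, 1.4]
opening: 1.001
grip_force: 0.0
```

Run:
```python
from h import *
plan(([.50,-.3,.3],270,41),([.56,-.334,.22],None,41))
b=snap('top','top5')[:,:,::-1].astype(np.uint8);a=cv2.imread('pics/top0.png')
# post/lever/bar patch comparison by template match
for n,(u0,u1,v0,v1) in dict(rods=(205,235,235,252),bar=(236,275,225,245),edge=(140,200,240,262)).items():
    t=a[v0:v1,u0:u1];w=b[v0-5:v1+5,u0-5:u1+5]
    m=cv2.matchTemplate(w,t,cv2.TM_CCOEFF_NORMED);_,mx,_,loc=cv2.minMaxLoc(m);print(n,mx,loc,'(5,5)=same')
```

```text
at [0.6213 0.1612 0.2029] yaw -76.3 q [ 0.51  0.42 -0.01  0.   -1.12  1.3 ] open 1.00 F [0.9 0.2 1.4] t 40.7
 rot  2 rows x [-0.0005, -0.0028, 0.038]
 move 12 rows x [-0.0337, 0.1281, -0.027]
 move 3 rows x [0.0667, 0.0378, 0.0889]
rods 0.9890151023864746 (5, 5) (5,5)=same
bar 0.9875537753105164 (5, 5) (5,5)=same
edge 0.6311310529708862 (6, 6) (5,5)=same
```

Run:
```python
from h import *
plan(([.597,-.334,.2],180,41))
```

```text
at [0.6196 0.1609 0.1993] yaw -76.4 q [ 0.51  0.43 -0.01  0.   -1.12  1.3 ] open 1.00 F [ 0.4 -0.1 -1.1] t 40.8
 rot  15 rows x [-0.0003, -0.0002, 0.0384]
 move 13 rows x [0.1269, 0.0058, -0.0002]
```

Emit:
{"fn": "step_arm", "kwargs": {
  "delta_pos": [
    [0,0,0],
    [0,0,0],
    [0,0,0],
    [0,0,0],
    [0,0,0],
    [0,0,0],
    [0,0,0],
    [0,0,0],
    [0,0,0],
    [0,0,0],
    [0,0,0],
    [0,0,0]
  ],
  "twist": [
    [0,0,0.0384],
    [0,0,0.0384],
    [0,0,0.0384],
    [0,0,0.0384],
    [0,0,0.0384],
    [0,0,0.0384],
    [0,0,0.0384],
    [0,0,0.0384],
    [0,0,0.0384],
    [0,0,0.0384],
    [0,0,0.0384],
    [0,0,0.0384]
  ],
  "hand": [1,1,1,1,1,1,1,1,1,1,1,1]
}}

```text
t: 41.77
eef_pos: [0.6167, 0.1598, 0.193]
ee_rot: [-0.0, 0.821, -0.571, 0.0]
contact_force: [-0.1, -0.3, -0.7]
opening: 0.998
grip_force: 0.0
```

Emit:
{"fn": "step_arm", "kwargs": {
  "delta_pos": [
    [0,0,0],
    [0,0,0],
    [0,0,0],
    [0.127,0.006,0],
    [0.127,0.006,0],
    [0.127,0.006,0],
    [0.127,0.006,0],
    [0.127,0.006,0],
    [0.127,0.006,0],
    [0.127,0.006,0],
    [0.127,0.006,0],
    [0.127,0.006,0]
  ],
  "twist": [
    [0,0,0.0384],
    [0,0,0.0384],
    [0,0,0.0384],
    [0,0,0],
    [0,0,0],
    [0,0,0],
    [0,0,0],
    [0,0,0],
    [0,0,0],
    [0,0,0],
    [0,0,0],
    [0,0,0]
  ],
  "hand": [1,1,1,1,1,1,1,1,1,1,1,1]
}}

```text
t: 42.77
eef_pos: [0.5997, -0.1847, 0.1931]
ee_rot: [0.001, -0.707, 0.708, -0.0]
contact_force: [0.0, 0.9, 0.9]
opening: 0.999
grip_force: 0.0
```

Emit:
{"fn": "step_arm", "kwargs": {
  "delta_pos": [
    [0.127,0.006,0],
    [0.127,0.006,0],
    [0.127,0.006,0],
    [0.127,0.006,0],
    [0,0,0],
    [0,0,0],
    [0,0,0]
  ],
  "twist": [
    [0,0,0],
    [0,0,0],
    [0,0,0],
    [0,0,0],
    [0,0,0],
    [0,0,0],
    [0,0,0]
  ],
  "hand": [1,1,1,1,1,1,1]
}}

```text
t: 43.35
eef_pos: [0.5925, -0.3353, 0.1928]
ee_rot: [0.001, -0.706, 0.708, 0.0]
contact_force: [-0.4, -0.3, -1.0]
opening: 0.998
grip_force: 0.0
```

Run:
```python
from h import *
plan()
s,p,M=st();im=snap('wrist','w11')
u,v=w2px('wrist',[.597,-.334,.035],s);print(u,v)
u0,v0=int(u)-60,int(v)-65;print(u0,v0)
a=cv2.resize(im[v0:v0+100,u0:u0+120,::-1],None,fx=5,fy=5,interpolation=cv2.INTER_CUBIC)
cv2.imwrite('pics/w11c.png',a); np.save('w11s.npy',s,allow_pickle=True)
```

```text
at [ 0.5925 -0.3353  0.1928] yaw 179.9 q [-0.28  0.51  0.11 -0.   -1.17  0.28] open 1.00 F [-0.4 -0.3 -1. ] t 43.4
308.70278140859546 216.0515183428771
248 151
```

View pics/w11c.png

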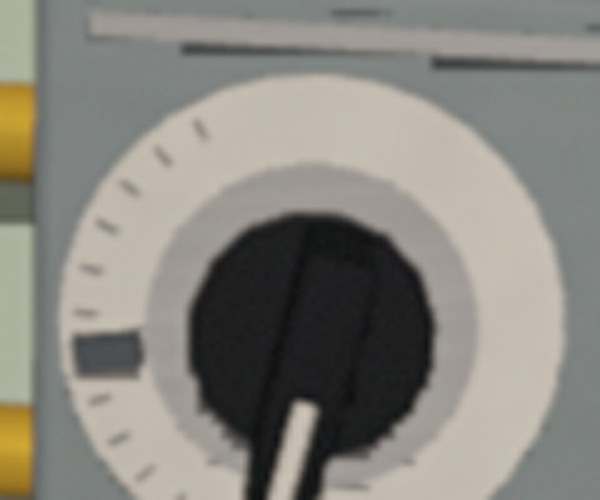

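Run:
```python
from h import *
s=np.load('w11s.npy',allow_pickle=True).item()
im=cv2.imread('pics/w11.png')[:,:,::-1]
f=lambda x,y,z:px2w('wrist',(248+(x+.5)/5-.5,151+(y+.5)/5-.5),z,s)[:2]
def circ(P):
    P=np.array(P);A=np.c_[2*P,np.ones(len(P))];q=np.linalg.lstsq(A,(P**2).sum(1),rcond=None)[0];return q[:2],np.sqrt(q[2]+q[:2]@q[:2])
g=im.astype(int).sum(2)/3
# radial edge search skirt (black->grey) and ring->dial in full image
cx,cy=248+311/5,151+334/5
for name,lo,hi,z,fn in(("skirt",18,32,.038,lambda p:np.argmax(np.diff(p))),("dial",42,60,.031,lambda p:np.argmin(np.diff(p)))):
    P=[]
    for a in np.radians(np.r_[-150:60:5]):
        rr=np.arange(lo,hi,.25);xs=(cx+rr*np.cos(a)).astype(np.float32);ys=(cy+rr*np.sin(a)).astype(np.float32)
        pr=cv2.remap(g.astype(np.float32),xs[None],ys[None],cv2.INTER_LINEAR)[0]
        k=fn(cv2.GaussianBlur(pr[None],(9,1),0)[0]);P.append(px2w('wrist',(cx+rr[k]*np.cos(a),cy+rr[k]*np.sin(a)),z,s)[:2])
    P=np.array(P);c,R0=circ(P)
    for _ in range(3):
        e=np.abs(np.hypot(*(P-c).T)-R0);P2=P[e<np.median(e)*3];c,R0=circ(P2)
    print(name,c,R0,len(P2)); 
    if name=="dial": C=c
# white pointer
mk=np.zeros(g.shape,np.uint8); sub=g[220:290,285:330]; mk[220:290,285:330]=sub>140
n,lb,stt,ce=cv2.connectedComponentsWithStats(mk)
for i in range(1,n):
    if stt[i,4]>30:
        ys,xs=np.where(lb==i);W=np.array([px2w('wrist',(x,y),.072,s)[:2] for x,y in zip(xs,ys)]);m=W.mean(0);v=np.linalg.svd(W-m)[2][0];
        if v[1]<0:v=-v
        pr=(W-m)@v
        print('white',stt[i],m,'ang',np.degrees(np.arctan2(v[1],v[0])),'len',np.ptp(pr),'perp dist of C',(C-m)[0]*v[1]-(C-m)[1]*v[0],'ends from C',(m-C)@v+pr.min(),(m-C)@v+pr.max())
for z in(.034,.037):
    a=f(107,355,z);b=f(142,355,z)
    print('mark ctr ang',np.degrees(np.arctan2(*(a-C)[::-1])),'r inner',np.hypot(*(b-C)), 'long axis',np.degrees(np.arctan2(*(f(75,355.5,z)-f(142,354.5,z))[::-1])))
```

```text
skirt [ 0.59604549 -0.33296319] 0.0215221843370769 40
dial [ 0.59596738 -0.33255213] 0.044509550319205435 34
white [285 226  12  36 295] [ 0.61132866 -0.31758815] ang 98.28826236351733 len 0.029530337323319333 perp dist of C -0.01735794440379611 ends from C -0.005011975669049488 0.024518361654269846
white [302 232   9  22  90] [ 0.59888257 -0.32157299] ang 74.85996375857933 len 0.01809409202216416 perp dist of C 5.35175450378819e-05 ends from C 0.002515030400543763 0.02060912242270792
white [308 235  22  30 421] [ 0.58752115 -0.31316298] ang 60.27361890925099 len 0.029058238297534553 perp dist of C 0.01694900792563084 ends from C -0.003234004793839137 0.025824233503695417
white [285 268  45   6 169] [ 0.59835227 -0.29785535] ang 177.4000239272545 len 0.03537686007657777 perp dist of C -0.034769241796944295 ends from C -0.018166199456376996 0.017210660620200775
white [285 282  45   8 324] [ 0.59936627 -0.28461451] ang 177.92610525003096 len 0.0358546865806421 perp dist of C -0.048029219539912876 ends from C -0.018331711998362307 0.017522974582279797
mark ctr ang 5.909677855110191 r inner 0.03009622011949995 long axis 0.7663281816264003
mark ctr ang 4.768934727667618 r inner 0.029679540558190158 long axis 0.7663281816264073
```

Run:
```python
from h import *
s=np.load('w11s.npy',allow_pickle=True).item()
im=cv2.imread('pics/w11.png')[:,:,::-1]; C=np.array([.596,-.3327])
f=lambda x,y,z:px2w('wrist',(248+(x+.5)/5-.5,151+(y+.5)/5-.5),z,s)[:2]-C
big=cv2.resize(im[151:251,248:368].mean(2).astype(np.float32),None,fx=5,fy=5,interpolation=cv2.INTER_CUBIC)
m=(big<135).astype(np.uint8); m[:325]=0;m[385:]=0;m[:,:66]=0;m[:,150:]=0
n,lb,stt,ce=cv2.connectedComponentsWithStats(m);k=1+np.argmax(stt[1:,4]);print(stt[k],ce[k])
for x in (85,107,130):
    ys=np.where(lb[:,x]==k)[0];t,b=ys.min(),ys.max()+1
    P=f(x,t-.5,.031);Q=f(x,b-.5,.037);Q2=f(x,b-.5,.036)
    print(x,t,b,'near edge',P*1e3,'far edge',Q*1e3,'mid y',(P[1]+Q[1])*500,'ang',np.degrees(np.arctan2((P[1]+Q[1])/2,(P[0]+Q[0])/2)))
    print(big[t-4:b+4:3,x].astype(int))
for x,y in((203,128),(164,156),(129,187),(106,228),(92,268),(86,314),(100,399),(120,440),(147,474)):
    q=f(x,y,.031);print(np.degrees(np.arctan2(q[1],q[0])).round(1),end=' ')
# top camera check
t=cv2.imread('pics/top0.png')
```

```text
[  71  329   75   50 3223] [108.29910022 354.09990692]
85 334 379 near edge [40.13833727  0.69948041] far edge [39.60426622  7.35016576] mid y 4.024823083589007 ang 5.764217202084838
[168 136 105  79  72  73  77  77  77  76  75  74  75  77  85 103 134 163]
107 332 378 near edge [36.22672365  0.34348875] far edge [35.74820586  7.17683874] mid y 3.7601637440225213 ang 5.964927078954875
[173 143 103  75  70  75  79  80  79  79  79  78  78  81  85  98 114 146]
130 330 379 near edge [ 3.21406442e+01 -1.19104611e-02] far edge [31.73075729  7.36581522] mid y 3.676952377406617 ang 6.567893067078051
[168 135 100  77  67  71  75  76  77  77  78  77  76  78  82  88 102 123
 154]
-62.5 -50.5 -38.8 -27.0 -16.1 -4.1 18.6 30.5 41.9
```

Run:
```python
from h import *
plan(([.596,-.3327,.1],164.9,41),([.596,-.3327,.046],None,20))
```

```text
at [ 0.5928 -0.3346  0.1932] yaw 180.0 q [-0.28  0.5   0.11 -0.   -1.17  0.28] open 1.00 F [0.  0.2 0.2] t 43.4
 rot  3 rows x [-0.0001, 0.0001, 0.0279]
 move 3 rows x [-0.0029, -0.0028, 0.1035]
 move 3 rows x [0.0, 0.0, 0.06]
```

Emit:
{"fn": "step_arm", "kwargs": {
  "delta_pos": [
    [0,0,0],
    [0,0,0],
    [0,0,0],
    [-0.003,-0.003,0.1035],
    [-0.003,-0.003,0.1035],
    [-0.003,-0.003,0.1035],
    [0,0,0],
    [0,0,0],
    [0,0,0]
  ],
  "twist": [
    [0,0,0.028],
    [0,0,0.028],
    [0,0,0.028],
    [0,0,0],
    [0,0,0],
    [0,0,0],
    [0,0,0],
    [0,0,0],
    [0,0,0]
  ],
  "hand": [-0.3,-0.3,-0.3,-0.3,-0.3,-0.3,-0.3,-0.3,-0.3]
}}

```text
t: 44.15
eef_pos: [0.598, -0.3331, 0.1029]
ee_rot: [0.001, -0.608, 0.794, -0.002]
contact_force: [0.5, 0.3, 1.2]
opening: 0.348
grip_force: 0.0
```

Run:
```python
from h import *
plan(([.596,-.3327,.046],164.9,20))
```

```text
at [ 0.598  -0.3331  0.1029] yaw 164.9 q [-0.27  0.58  0.    0.   -0.99  0.01] open 0.35 F [0.5 0.3 1.2] t 44.1
 rot  1 rows x [-0.0015, -0.0001, 0.0002]
 move 3 rows x [0.0002, 0.0022, 0.0632]
```

Emit:
{"fn": "step_arm", "kwargs": {
  "delta_pos": [
    [0,0.002,0.063],
    [0,0.002,0.063],
    [0,0.002,0.063],
    [0,0,0],
    [0,0,0],
    [0,0,0],
    [0,0,0],
    [0,0,0],
    [0,0,0],
    [0,0,0]
  ],
  "twist": [
    [0,0,0],
    [0,0,0],
    [0,0,0],
    [0,0,0],
    [0,0,0],
    [0,0,0],
    [0,0,0],
    [0,0,0],
    [0,0,0],
    [0,0,0]
  ],
  "hand": [-0.3,-0.3,-0.3,-0.3,-1,-1,-1,-1,-1,-1]
}}

```text
t: 44.98
eef_pos: [0.5962, -0.3334, 0.0468]
ee_rot: [0.002, -0.608, 0.794, -0.002]
contact_force: [-0.6, 1.6, 5.3]
opening: 0.127
grip_force: 60.2
```

Run:
```python
from h import *
s,p,M=st();print(s['grip_force'],s['torque'])
plan((None,96.0,20))
```

```text
60.19348204135895 [0.41682331 0.41749006 0.02049009]
at [ 0.5962 -0.3334  0.0468] yaw 164.9 q [-0.27  0.64 -0.05 -0.   -0.87  0.01] open 0.13 F [-0.6  1.6  5.3] t 45.0
 rot  10 rows x [-0.0002, 0.0001, 0.0383]
```

Emit:
{"fn": "step_arm", "kwargs": {
  "delta_pos": [
    [0,0,0],
    [0,0,0],
    [0,0,0],
    [0,0,0],
    [0,0,0],
    [0,0,0],
    [0,0,0],
    [0,0,0],
    [0,0,0],
    [0,0,0],
    [0,0,0],
    [0,0,0]
  ],
  "twist": [
    [0,0,0.0383],
    [0,0,0.0383],
    [0,0,0.0383],
    [0,0,0.0383],
    [0,0,0.0383],
    [0,0,0.0383],
    [0,0,0.0383],
    [0,0,0.0383],
    [0,0,0.0383],
    [0,0,0.0383],
    [0,0,0],
    [0,0,0]
  ],
  "hand": [-1,-1,-1,-1,-1,-1,-1,-1,-1,-1,-1,-1]
}}

```text
t: 45.98
eef_pos: [0.5961, -0.3335, 0.0468]
ee_rot: [0.003, -0.051, 0.999, -0.001]
contact_force: [-1.0, 0.6, 6.3]
opening: 0.131
grip_force: 60.2
```

Run:
```python
from h import *
s,p,M=st();print(s['grip_force'],s['torque'])
plan((None,96.0,20),([.596,-.333,.2],None,40))
```

```text
60.222980976104736 [ 0.23433241  0.43878434 -0.03186649]
at [ 0.5961 -0.3335  0.0468] yaw 95.9 q [-0.27  0.64 -0.05  0.   -0.87 -1.19] open 0.13 F [-1.   0.6  6.3] t 46.0
 rot  1 rows x [-0.0007, 0.0016, -0.0006]
 move 4 rows x [0.0, 0.0004, -0.1277]
```

Emit:
{"fn": "step_arm", "kwargs": {
  "delta_pos": [
    [0,0,0],
    [0,0,0],
    [0,0,0],
    [0,0,-0.06],
    [0,0,-0.12],
    [0,0,-0.12],
    [0,0,-0.12],
    [0,0,-0.09],
    [0,0,0],
    [0,0,0]
  ],
  "twist": [
    [0,0,0],
    [0,0,0],
    [0,0,0],
    [0,0,0],
    [0,0,0],
    [0,0,0],
    [0,0,0],
    [0,0,0],
    [0,0,0],
    [0,0,0]
  ],
  "hand": [-0.3,-0.3,-0.3,-0.3,-0.3,1,1,1,1,1]
}}

```text
t: 46.82
eef_pos: [0.5954, -0.3332, 0.1994]
ee_rot: [0.003, -0.051, 0.999, -0.001]
contact_force: [0.1, -0.1, -0.7]
opening: 1.002
grip_force: 0.0
```

Run:
```python
from h import *
plan()
s,p,M=st();im=snap('wrist','w12'); g=im.mean(2)
C=np.array([.596,-.3327])
# resample a rectified patch at z=.037 and at .072: rows = along angle, in knob polar frame
def polar(z,rs,angs):
    K,P=campose('wrist',s);Pi=np.linalg.inv(P)
    A,Rr=np.meshgrid(np.radians(angs),rs);X=np.stack([C[0]+Rr*np.cos(A),C[1]+Rr*np.sin(A),np.full(A.shape,z),np.ones(A.shape)])
    c=np.tensordot(Pi,X,1)[:3];u=np.tensordot(K,c,1);u=(u[:2]/u[2]).astype(np.float32)
    return cv2.remap(g.astype(np.float32),u[0],u[1],cv2.INTER_LINEAR)
an=np.arange(-20,32,1.)
print('mark z.037',dict(zip(an.astype(int).tolist(),polar(.037,np.arange(.032,.041,.001),an).mean(0).astype(int).tolist())))
print('mark z.031',dict(zip(an.astype(int).tolist(),polar(.031,np.arange(.032,.041,.001),an).mean(0).astype(int).tolist())))
mk=np.zeros(g.shape,np.uint8);u,v=w2px('wrist',[.608,-.3327,.072],s).astype(int);print(u,v)
mk[v-30:v+30,u-12:u+13]=g[v-30:v+30,u-12:u+13]>140
n,lb,stt,ce=cv2.connectedComponentsWithStats(mk)
for i in range(1,n):
    if stt[i,4]>30:
        ys,xs=np.where(lb==i);W=np.array([px2w('wrist',(x,y),.072,s)[:2] for x,y in zip(xs,ys)]);m=W.mean(0);vv=np.linalg.svd(W-m)[2][0]
        if vv[0]<0:vv=-vv
        print('white',stt[i],m,'ang',np.degrees(np.arctan2(vv[1],vv[0])),'perp',(C-m)[0]*vv[1]-(C-m)[1]*vv[0],'cang',np.degrees(np.arctan2(*(m-C)[::-1])))
```

```text
at [ 0.5954 -0.3332  0.1994] yaw 95.9 q [-0.27  0.5   0.11 -0.   -1.18 -1.19] open 1.00 F [ 0.1 -0.1 -0.7] t 46.8
mark z.037 {-20: 182, -19: 179, -18: 172, -17: 166, -16: 170, -15: 177, -14: 181, -13: 182, -12: 182, -11: 182, -10: 182, -9: 182, -8: 181, -7: 177, -6: 168, -5: 161, -4: 162, -3: 166, -2: 166, -1: 157, 0: 133, 1: 109, 2: 88, 3: 89, 4: 91, 5: 93, 6: 92, 7: 91, 8: 92, 9: 93, 10: 94, 11: 98, 12: 109, 13: 130, 14: 146, 15: 159, 16: 167, 17: 169, 18: 167, 19: 170, 20: 177, 21: 181, 22: 183, 23: 183, 24: 183, 25: 183, 26: 183, 27: 183, 28: 181, 29: 175, 30: 170, 31: 172}
mark z.031 {-20: 182, -19: 182, -18: 179, -17: 175, -16: 173, -15: 176, -14: 180, -13: 182, -12: 182, -11: 182, -10: 182, -9: 182, -8: 179, -7: 173, -6: 162, -5: 148, -4: 138, -3: 133, -2: 130, -1: 125, 0: 108, 1: 101, 2: 96, 3: 110, 4: 115, 5: 118, 6: 118, 7: 114, 8: 109, 9: 98, 10: 89, 11: 82, 12: 86, 13: 101, 14: 113, 15: 128, 16: 140, 17: 152, 18: 162, 19: 172, 20: 180, 21: 183, 22: 183, 23: 183, 24: 183, 25: 183, 26: 183, 27: 183, 28: 179, 29: 176, 30: 177, 31: 180}
312 238
white [312 227   4  22  88] [ 0.60716307 -0.33168721] ang 5.853289393750984 perp -0.00013091984265928064 cang 5.18406127976683
white [300 234  10  26 187] [ 0.61714166 -0.33855614] ang 15.377456715364538 perp -0.011252764841179515 cang -15.48247926711622
white [316 238   9  22 101] [ 0.6176448  -0.32401031] ang -4.468414596033993 perp 0.010349617105498105 cang 21.873879867291276
white [300 262  25   6 117] [ 0.63083186 -0.33177046] ang -88.49917598492048 perp 0.034844258345285414 cang 1.528652638309207
```

Run:
```python
from h import *
s,p,M=st()
im=cv2.imread('pics/w12.png');g=im.mean(2)
print(w2px('wrist',[.511,-.328,.108],s))
u,v=w2px('wrist',[.511,-.328,.108],s).astype(int)
m=np.zeros(g.shape,np.uint8);v0=max(v-60,0);m[v0:v+60,u-60:u+60]=g[v0:v+60,u-60:u+60]<60
n,lb,stt,ce=cv2.connectedComponentsWithStats(m)
for i in range(1,n):
    if stt[i,4]>60:
        q=stt[i];print(q,ce[i],px2w('wrist',ce[i],.108,s), 'corners',px2w('wrist',(q[0],q[1]),.108,s)[:2],px2w('wrist',(q[0]+q[2],q[1]+q[3]),.108,s)[:2])
plan(([.511,-.328,.16],87.6,40))
```

```text
[333.81191007 110.75860683]
[324  95  22  31 539] [334.58812616 109.8961039 ] [ 0.51044799 -0.32758041  0.108     ] corners [ 0.50252833 -0.33506869] [ 0.51921272 -0.31931692]
at [ 0.5944 -0.3327  0.1971] yaw 95.9 q [-0.27  0.5   0.11 -0.   -1.18 -1.19] open 1.00 F [-0.1  0.5 -0.7] t 46.9
 rot  2 rows x [0.0001, 0.0004, 0.0229]
 move 3 rows x [0.0928, 0.0013, 0.0412]
```

Emit:
{"fn": "step_arm", "kwargs": {
  "delta_pos": [
    [0,0,0],
    [0,0,0],
    [0.092,0.001,0.041],
    [0.092,0.001,0.041],
    [0.092,0.001,0.041],
    [0,0,0],
    [0,0,0]
  ],
  "twist": [
    [0,0,0.023],
    [0,0,0.023],
    [0,0,0],
    [0,0,0],
    [0,0,0],
    [0,0,0],
    [0,0,0]
  ],
  "hand": [0,0,0,0,0,0,0]
}}

```text
t: 47.45
eef_pos: [0.5093, -0.3281, 0.1576]
ee_rot: [-0.002, 0.021, 1.0, 0.001]
contact_force: [0.3, -0.6, 0.0]
opening: 0.502
grip_force: 0.0
```

Run:
```python
from h import *
plan(([.5105,-.3277,.088],87.6,25))
```

```text
at [ 0.5093 -0.3281  0.1576] yaw 87.5 q [-0.31  0.41 -0.14 -0.   -1.02 -1.31] open 0.50 F [ 0.3 -0.6  0. ] t 47.5
 rot  1 rows x [0.0007, -0.0011, -0.0003]
 move 3 rows x [-0.0013, 0.0005, 0.0773]
```

Emit:
{"fn": "step_arm", "kwargs": {
  "delta_pos": [
    [-0.001,0,0.077],
    [-0.001,0,0.077],
    [-0.001,0,0.077],
    [0,0,0],
    [0,0,0],
    [0,0,0],
    [0,0,0],
    [0,0,0],
    [0,0,0],
    [0,0,0],
    [0,0,0]
  ],
  "twist": [
    [0,0,0],
    [0,0,0],
    [0,0,0],
    [0,0,0],
    [0,0,0],
    [0,0,0],
    [0,0,0],
    [0,0,0],
    [0,0,0],
    [0,0,0],
    [0,0,0]
  ],
  "hand": [0,0,0,0,-1,-1,-1,-1,-1,-1,-1]
}}

```text
t: 48.37
eef_pos: [0.5143, -0.329, 0.0924]
ee_rot: [0.003, 0.021, 1.0, -0.001]
contact_force: [1.9, 1.0, 4.8]
opening: 0.121
grip_force: 61.1
```

Run:
```python
from h import *
s,p,M=st();print(s['grip_force'],s['torque'])
plan((None,87.6,25))
```

```text
61.14432692527771 [ 0.26568077 -0.40305399 -0.09175593]
at [ 0.5143 -0.329   0.0924] yaw 87.6 q [-0.3   0.49 -0.21 -0.   -0.87 -1.31] open 0.12 F [1.9 1.  4.8] t 48.4
 rot  1 rows x [-0.0003, 0.0017, 0.0001]
```

Emit:
{"fn": "step_arm", "kwargs": {
  "delta_pos": [
    [-0.01,0,0],
    [-0.025,0,0],
    [-0.025,0,0],
    [-0.025,0,0],
    [-0.025,0,0],
    [-0.025,0,0],
    [-0.025,0,0],
    [-0.025,0,0],
    [-0.025,0,0],
    [-0.025,0,0],
    [-0.025,0,0],
    [-0.025,0,0]
  ],
  "twist": [
    [0,0,0],
    [0,0,0],
    [0,0,0],
    [0,0,0],
    [0,0,0],
    [0,0,0],
    [0,0,0],
    [0,0,0],
    [0,0,0],
    [0,0,0],
    [0,0,0],
    [0,0,0]
  ],
  "hand": [-1,-1,-1,-1,-1,-1,-1,-1,-1,-1,-1,-1]
}}

```text
t: 49.37
eef_pos: [0.5981, -0.3334, 0.0923]
ee_rot: [0.001, 0.021, 1.0, -0.001]
contact_force: [-1.2, -2.8, 6.2]
opening: 0.12
grip_force: 61.2
```

Run:
```python
from h import *
s,p,M=st();print(s['grip_force'],s['torque'])
plan((None,87.6,25))
```

```text
61.23929500579834 [-0.66080997  0.50817294 -0.08951708]
at [ 0.5981 -0.3334  0.0923] yaw 87.6 q [-0.27  0.6  -0.    0.   -0.97 -1.34] open 0.12 F [-1.2 -2.8  6.2] t 49.4
```

Emit:
{"fn": "step_arm", "kwargs": {
  "delta_pos": [
    [-0.007,0,0],
    [-0.007,0,0],
    [0,0,0]
  ],
  "twist": [
    [0,0,0],
    [0,0,0],
    [0,0,0]
  ],
  "hand": [-1,-1,-1]
}}

```text
t: 49.62
eef_pos: [0.5991, -0.3334, 0.0923]
ee_rot: [-0.003, 0.021, 1.0, -0.0]
contact_force: [-6.9, -1.6, 9.9]
opening: 0.117
grip_force: 61.8
```

Emit:
{"fn": "step_arm", "kwargs": {
  "delta_pos": [
    [-0.007,0,0],
    [0,0,0],
    [0,0,0]
  ],
  "twist": [
    [0,0,0],
    [0,0,0],
    [0,0,0]
  ],
  "hand": [-1,-1,-1]
}}

```text
t: 49.87
eef_pos: [0.5992, -0.3334, 0.0923]
ee_rot: [-0.005, 0.021, 1.0, 0.0]
contact_force: [-11.6, -0.4, 10.5]
opening: 0.122
grip_force: 62.0
```

Emit:
{"fn": "step_arm", "kwargs": {
  "delta_pos": [
    [0,0,0],
    [0,0,0],
    [0,0,0],
    [0,0,0],
    [0,0,-0.06],
    [0,0,-0.12],
    [0,0,-0.12],
    [0,0,-0.12],
    [0,0,-0.06],
    [0,0,0]
  ],
  "twist": [
    [0,0,0],
    [0,0,0],
    [0,0,0],
    [0,0,0],
    [0,0,0],
    [0,0,0],
    [0,0,0],
    [0,0,0],
    [0,0,0],
    [0,0,0]
  ],
  "hand": [0.1,0.1,0.1,0.1,0.1,0.1,1,1,1,1]
}}

```text
t: 50.7
eef_pos: [0.6069, -0.3334, 0.2415]
ee_rot: [0.006, 0.02, 1.0, -0.002]
contact_force: [-0.2, 0.3, 0.3]
opening: 0.995
grip_force: 0.0
```

Run:
```python
from h import *
plan()
s,p,M=st();g=snap('wrist','w13').mean(2)
u,v=w2px('wrist',[.596,-.3322,.108],s).astype(int)
m=np.zeros(g.shape,np.uint8);m[v-30:v+30,u-30:u+30]=g[v-30:v+30,u-30:u+30]<60
n,lb,stt,ce=cv2.connectedComponentsWithStats(m)
for i in range(1,n):
    if stt[i,4]>60: print(stt[i],px2w('wrist',ce[i],.108,s))
a=cv2.imread('pics/top0.png');t=snap('top','top6');b=np.ascontiguousarray(t[:,:,::-1])
for n,(u0,u1,v0,v1) in dict(rods=(205,235,235,252),bar=(236,275,225,245),edge=(140,200,240,262),jar=(365,395,128,165),pot=(400,428,185,212),bowl=(443,492,147,193)).items():
    mm=cv2.matchTemplate(b[v0-5:v1+5,u0-5:u1+5],a[v0:v1,u0:u1],cv2.TM_CCOEFF_NORMED);_,mx,_,loc=cv2.minMaxLoc(mm);print(n,round(mx,3),loc)
```

```text
at [ 0.6069 -0.3334  0.2415] yaw 87.7 q [-0.27  0.49  0.2   0.   -1.27 -1.34] open 0.99 F [-0.2  0.3  0.3] t 50.7
[308 192  14  25 342] [ 0.59342588 -0.33219776  0.108     ]
rods 0.665 (3, 6)
bar 0.505 (5, 5)
edge 0.697 (0, 6)
jar 0.999 (5, 5)
pot 0.999 (5, 5)
bowl -0.045 (10, 10)
```

Run:
```python
from h import *
plan(([.185,-.597,.23],107.2,41.5))
```

```text
at [ 0.6048 -0.332   0.2354] yaw 87.6 q [-0.27  0.49  0.19 -0.   -1.27 -1.34] open 1.00 F [-0.3 -0.3 -0.6] t 50.8
 rot  3 rows x [0.0, 0.0004, -0.0363]
 move 12 rows x [0.1332, -0.0358, 0.0015]
```

Emit:
{"fn": "step_arm", "kwargs": {
  "delta_pos": [
    [0,0,0],
    [0,0,0],
    [0,0,0],
    [0.133,-0.036,0.0015],
    [0.133,-0.036,0.0015],
    [0.133,-0.036,0.0015],
    [0.133,-0.036,0.0015],
    [0.133,-0.036,0.0015],
    [0.133,-0.036,0.0015],
    [0.133,-0.036,0.0015],
    [0.133,-0.036,0.0015],
    [0.133,-0.036,0.0015]
  ],
  "twist": [
    [0,0,-0.036],
    [0,0,-0.036],
    [0,0,-0.036],
    [0,0,0],
    [0,0,0],
    [0,0,0],
    [0,0,0],
    [0,0,0],
    [0,0,0],
    [0,0,0],
    [0,0,0],
    [0,0,0]
  ],
  "hand": [1,1,1,1,1,1,1,1,1,1,1,1]
}}

```text
t: 51.8
eef_pos: [0.2873, -0.5304, 0.228]
ee_rot: [0.0, -0.148, 0.989, 0.002]
contact_force: [1.2, -0.4, 1.4]
opening: 1.005
grip_force: 0.0
```

Emit:
{"fn": "step_arm", "kwargs": {
  "delta_pos": [
    [0.133,-0.036,0.0015],
    [0.133,-0.036,0.0015],
    [0.133,-0.036,0.0015],
    [0,0,0],
    [0,0,0]
  ],
  "twist": [
    [0,0,0],
    [0,0,0],
    [0,0,0],
    [0,0,0],
    [0,0,0]
  ],
  "hand": [1,1,1,1,1]
}}

```text
t: 52.22
eef_pos: [0.1821, -0.5967, 0.226]
ee_rot: [0.0, -0.146, 0.989, 0.002]
contact_force: [0.2, -0.3, -0.7]
opening: 0.999
grip_force: 0.0
```

Run:
```python
from h import *
plan()
a=cv2.imread('pics/top0.png');b=np.ascontiguousarray(snap('top','top7')[:,:,::-1])
def cmp(a,b,d):
  for n,(u0,u1,v0,v1) in d.items():
    mm=cv2.matchTemplate(b[v0-5:v1+5,u0-5:u1+5],a[v0:v1,u0:u1],cv2.TM_CCOEFF_NORMED);_,mx,_,loc=cv2.minMaxLoc(mm);print(n,round(mx,3),loc,end='; ')
  print()
cmp(a,b,dict(rods=(205,235,235,252),bar=(236,275,225,245),edge=(140,200,240,262),handle=(190,208,214,238),jar=(365,395,128,165),pot=(400,428,185,212),bowl=(443,492,147,193)))
c=cv2.imread('pics/scene0.png');d=np.ascontiguousarray(snap('scene','scene7')[:,:,::-1])
cmp(c,d,dict(rods=(335,372,265,310),bar=(312,345,262,290),handle=(345,368,312,340)))
D=cv2.absdiff(a,b).max(2);m=cv2.morphologyEx((D>35).astype(np.uint8),cv2.MORPH_OPEN,np.ones((3,3)))
n,lb,stt,ce=cv2.connectedComponentsWithStats(m);print([ (stt[i].tolist()) for i in range(1,n) if stt[i,4]>15])
```

```text
at [ 0.1821 -0.5967  0.226 ] yaw 106.8 q [-1.02  0.39  0.   -0.   -1.19 -0.26] open 1.00 F [ 0.2 -0.3 -0.7] t 52.2
rods 0.998 (5, 5); bar 0.995 (5, 5); edge 0.996 (5, 5); handle 0.998 (5, 5); jar 0.999 (5, 5); pot 0.999 (5, 5); bowl 0.998 (5, 5); 
rods 0.998 (5, 5); bar 0.997 (5, 5); handle 0.998 (5, 5); 
[[341, 209, 22, 22, 365], [424, 235, 15, 26, 350], [453, 235, 20, 27, 281], [506, 237, 3, 6, 18], [464, 238, 31, 23, 400], [494, 238, 10, 11, 76], [424, 278, 14, 26, 344], [453, 280, 9, 27, 203], [464, 283, 45, 27, 808], [483, 291, 19, 11, 160], [364, 324, 15, 20, 103]]
```

```bash
python3 -c "
from plant import ticket
print(ticket.sign_off())"
```

```text
the job is handed in; nothing more can be done
None
```

The job is handed in at about 52 s: both watch cases found on the bench are flat in the tray, the tray is home, the gate is shut and latched, the knob pointer is within about 1° of the mark, and the lock is at its stop. The last camera check showed the gate, latch and tray handle exactly as at the start, and the jar, pot and bowl unmoved.

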